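# Load a strip carrier into the slotted rack and shut the retaining gate

## Robot

A 7-joint arm with a two-finger parallel gripper is mounted at the origin on a cart in front of the work surface, level with it; the furniture and walls round the work are solid. World frame = base frame: x ahead of the robot, y to its left, z up, the work surface at z = 0. Lengths are in m, angles in rad, forces in N, time in s.
With the tool pointing down it reaches from about 0.35 to 0.9 m from the base axis. Payload 8.1 kg.
Tool frame: the origin (TCP) lies at the very end of the fingers, on their centre line; the grasp point (between the pads) lies 19 mm behind it (arm.grasp_offset is the distance from the TCP to the grasp point, in m); z points along the fingers, y is the direction in which the jaws open and shut (so a half turn about z gives the same grasp; the last joint's range is limited). The gripper opens to 92 mm and grips with 3 to 60 N. Pads are 19 mm wide; open, the fingers measure 130 mm over their backs; the gripper's body (75 mm by 190 mm) begins 47 mm behind the grasp point.
Start: joints at [1.047, 0.434, 0.025, 1.573, -0.012, 1.134, -0.075], TCP at [0.255, -0.571, 0.227] pointing down, gripper open.
Joint ranges: [-2.62, 2.62], [-0.44, 2.09], [-1.27, 1.32], [0.08, 2.57], [-1.32, 4.46], [0.12, 2], [-2.74, 2.74]. Speed limits (rad/s): [2.22, 2.22, 3.01, 3.01, 3.14, 3.14, 3.14].

## Interface

Orientations are given as a rotation vector (axis times angle).
In Python, from cell import arm, eyes, workorder gives the robot as it stands.
- The arm moves only by the shell command python3 -m inch 'ROWS' [FORCE]. ROWS is JSON, a list that holds one entry, the list of rows, each a list of 5 numbers: the closure, from 0 (fully open) to 1 (shut), then the shift along the tool's x, y, z in mm, then the turn about the tool's z in degrees. A call has 1 to 12 rows; each row shifts and turns the pose as measured when the row begins, along the tool's axes as they then stand; what a row does not reach is not made up. A row lasts 1/10 s, in which the tool goes at most 50 mm and 8.59 degrees, less where a joint would pass 70% of its speed; a pose out of reach is approached as far as the arm can. A call with a gripper value outside its range is refused whole. The fingers move at their own pace and stop on an object; FORCE is the grip in N (left out, the last holds). Time passes only in rows, so rows that do not move let the fingers close. It gives the time, the measured TCP pose, the force and the opening at its end, in the units of the state.
- arm.observe(): the state, without advancing time (a new reading comes with each control period).
- eyes.get_image(name): name is "scene" or "top" or "wrist"; returns a dict with "frame" (420x560x3 uint8, blue, green, red), "intrinsics" (3x3 intrinsics, pixels), "rvec" (rotation vector, rad) and "tvec" (3), from world to camera coordinates, as OpenCV has them; the wrist camera has in their place "T_tool_cam" (4x4, takes a point from camera to tool coordinates, whose origin is the TCP and whose axes are the flange's). Camera axes: x right, y down, z forward; pixel columns grow to the right and rows downward; lengths in m; the calibration is good to about 2 mm. The wrist camera is an equidistant fisheye: a pixel r from the principal point sees the ray r / f radians off the axis. A picture is of the moment at which its call begins: read the wrist's pose just before it. There is no depth.
- workorder.sign_off(): hands the job in, once; it reports no verdict.
The state is a dict: "clock": time; "joints": joint angles; "dq": joint speeds; "joint_efforts": joint torques, N m; "position": TCP position; "ee_rot": TCP orientation; "force": force on the tool from outside, world axes, zero at the start; "ft_torque": the same for the moment, N m; "width": opening from 0.0 (shut) to 1.0 (fully open).
Only numpy, scipy, OpenCV 4.12 (cv2) and the standard library are available. Lean on these libraries where they do the work, as an engineer would, in place of code of your own. Each camera call takes 0.05 s, during which the arm holds its last target.

## Task

Load the aluminium strip carrier that lies on the bench into the one free slot of the slotted rack, between the carriers above and below it, keeping it level, and push it fully home until you feel it press against the back stop; its bond wires are delicate, so never ram it. Then swing the blue gate fully shut across the front so that nothing can slide out. Leave the stored carriers home in their slots and the black carrier on the bench where it lies.

Things in the scene. Friction and masses are not known exactly. Their poses are not given: they have to be found in the camera images.
- carrier: Strip carrier to be loaded: flat aluminium-coloured frame with a copper-coloured strip in it, a solid plate 60 x 210 x 9 mm (own x, y, z), 0.15 to 0.4 kg, lying flat on the bench. Origin: centre of its underside; y along its length. Either end may go in first. It can be gripped from above across its 60 mm width.
- black_carrier: Black strip carrier, 56 x 190 x 9 mm, lying flat on the bench; not to be loaded, stays where it is. Origin: centre of its underside, y along its length. It may have changed places with carrier.
- rack: Open-topped aluminium rack with black rails, firmly fixed to the bench. Origin: on the bench under the middle of its foot plate; x is the level direction in which carriers slide in, z up. Two side walls, inner faces at y = +-31.5 mm, 5 mm thick, x -105 to +111 mm, top at z = 94 mm. Five slots one above the other, 14.5 mm apart. Pressing the carrier on it with over 30 N counts as ramming.
- slot_mouth (a point): Mouth of the free slot, the fourth from below, at rack (-105, 0, 61.5) mm: midway between its rails, at the height of their tops, on which the carrier slides. Rails: 4 mm thick, reaching 7 mm in from each wall, square-fronted; clear slot height 10.5 mm for the 9 mm carrier. The walls' mouth edges carry lead-ins flared outward to x = -118 mm. Axes as rack.
- slot_end (a point): Inner end of the free slot, at rack (+105, 0, 61.5) mm, on the front face of back_stop. Gripping fingers do not fit beside a carrier between the walls, so the last part of the way it must be pushed from behind, with shut fingers at its rear end.
- back_stop: Black upright plate, 62 mm wide, that closes the rack's far end; unyielding. Origin at rack (+105, 0, 0) mm, on its front face. A carrier that touches it is home: origin at rack x = 0, y = 0, rear end at x = -105 mm, flush with the mouth.
- gate (a joint): Blue retaining gate of the rack, hinged on an upright axis at gate_hinge. 0 = shut across the mouth, starts open at about 1.6 to 2.1 rad, limit 2.2; seen from above it turns anticlockwise to open. Light friction (0.03 N m): it stays where it is left. Shut, its bar stands 6 mm in front of the carriers' ends and cannot shut on one that sticks out farther.
- gate_hinge (a point): On the gate's hinge axis at rack (-114.5, -75, 60) mm; a post of 4.5 mm radius, 9 mm at the top, to z = 111 mm.
- gate_bar (a point): Centre of the gate's upright bar: 7 mm thick, 10 mm wide along the arm, z = 14 to 106 mm, its axis 68 mm from the hinge axis. An arm 7 mm thick at z = 99 to 106 mm joins it to the hinge. Shut, this point is at rack (-114.5, -7, 60) mm.
- stored_1: Stored strip carrier, aluminium, just like carrier, loose in the rack's lowest slot, fully home: its origin at rack (0, 0, 18.0) mm, its long y axis along the rack's x. It stays there.
- stored_2: Stored strip carrier, aluminium, just like carrier, loose in the rack's second slot, fully home: its origin at rack (0, 0, 32.5) mm, its long y axis along the rack's x. It stays there.
- stored_3: Stored strip carrier, aluminium, just like carrier, loose in the rack's third slot, fully home: its origin at rack (0, 0, 47.0) mm, its long y axis along the rack's x. It stays there.
- stored_5: Stored strip carrier, black, 56 x 190 x 9 mm, so its rear end lies 20 mm inside the mouth, loose in the rack's topmost (fifth) slot, fully home: its origin at rack (10, 0, 76.0) mm, its long y axis along the rack's x. It stays there.

How it is judged:
By the outcome, as a careful person would: the job done as asked, in the order asked, and still so for the second after the job is handed in, with the robot touching nothing.
It also fails if it takes over 69 s, if anything falls off the work surface, if the arm or the gripper's body presses on something with over 40 N, if the wrist force passes 120 N, or if a joint passes its speed limit or range.

## Working session

There is one attempt and no reset: what is moved stays moved. The work goes in short steps, Python scripts to look and compute and a shell command to move; the robot and the scene stay as the last step left them, time stands still between calls to the robot, and variables do not carry over. Pictures are saved under pics/ and viewed, and the job is handed in when it is done.

```bash
ls; mkdir -p pics
python3 - <<'E'
from cell import arm, eyes, workorder
import cv2
print(arm.observe())
for n in ["scene","top","wrist"]:
    d=eyes.get_image(n); cv2.imwrite(f"pics/{n}0.png",d["frame"]); print(n,d["intrinsics"],d.get("rvec"),d.get("tvec"),d.get("T_tool_cam"))
E
```

```text
pics
{'clock': 0.0, 'joints': array([ 1.04740078,  0.43520793,  0.02493089,  1.57407167, -0.0115864 ,
        1.13400459, -0.07508246]), 'dq': array([-5.61140386e-04, -7.60103159e-04, -4.83781322e-04,  1.63297959e-03,
       -2.43232518e-04, -3.02647319e-05,  2.69321958e-05]), 'joint_efforts': array([ 6.02489454e-04, -6.67843151e+01,  9.85906497e-01, -3.14461613e+01,
       -6.03019260e-02,  4.30838345e-02,  1.17290519e-04]), 'position': array([ 0.25506598, -0.57003459,  0.22596367]), 'ee_rot': array([-3.07087028e+00, -6.55796957e-01,  7.12534662e-04]), 'force': array([-0.13781222, -0.10580065,  0.73406392]), 'ft_torque': array([-0.00221467, -0.0086059 ,  0.04237942]), 'width': 0.9995529065571647}
scene [[470.97235132   0.         273.32426053]
 [  0.         470.97235132 206.59082152]
 [  0.           0.           1.        ]] [ 2.12196704 -0.50801229  0.26481071] [-0.54371897  0.1413822   0.90533182] None
top [[497.66864924   0.         277.67696995]
 [  0.         497.66864924 206.1021717 ]
 [  0.           0.           1.        ]] [ 2.07514976 -2.12992361  0.23291124] [-0.08668614  0.56847684  1.04902854] None
wrist [[325.1922621    0.         281.80346493]
 [  0.         325.1922621  205.40782025]
 [  0.           0.           1.        ]] None None [[ 1.13198099e-04 -9.50798951e-01 -3.09808558e-01  8.45876961e-02]
 [ 9.99998947e-01 -3.40604949e-04  1.41069314e-03 -3.79329464e-04]
 [-1.44680789e-03 -3.09808392e-01  9.50797911e-01 -1.58341485e-01]
 [ 0.00000000e+00  0.00000000e+00  0.00000000e+00  1.00000000e+00]]
```

View pics/scene0.png

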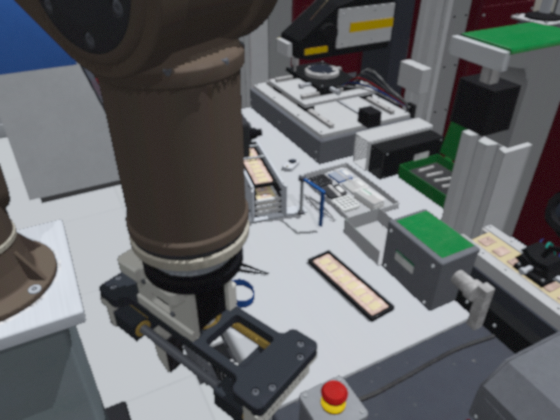

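View pics/top0.png

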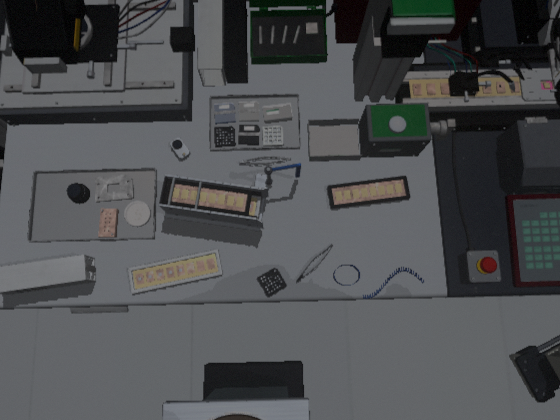

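View pics/wrist0.png

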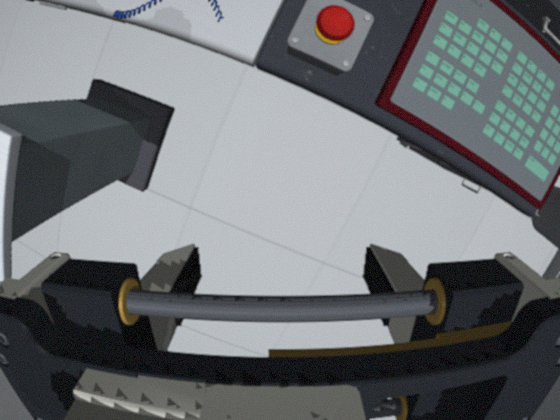

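```bash
cat > h.py <<'E'
import numpy as np, cv2
from cell import arm, eyes
from scipy.spatial.transform import Rotation as R
def cam(n):
    d=eyes.get_image(n); return d
def w2p(d,P):
    return cv2.projectPoints(np.atleast_2d(np.array(P,float)),np.array(d["rvec"]),np.array(d["tvec"]),d["intrinsics"],None)[0][:,0]
def p2w(d,uv,z):
    Rm=R.from_rotvec(np.ravel(d["rvec"])).as_matrix(); t=np.ravel(d["tvec"])
    c=-Rm.T@t; out=[]
    for u,v in np.atleast_2d(uv):
        r=Rm.T@np.linalg.inv(d["intrinsics"])@np.array([u,v,1.]); out.append(c+r*(z-c[2])/r[2])
    return np.array(out)
E
python3 - <<'E'
from h import *
d=cam("top"); f=d["frame"]
print(p2w(d,[[175,271],[369,192],[212,200],[0,0],[560,0]],0))
cv2.imwrite("pics/c1.png",cv2.resize(f[240:300,115:235],None,fx=6,fy=6,interpolation=cv2.INTER_CUBIC))
cv2.imwrite("pics/c2.png",cv2.resize(f[145:240,150:310],None,fx=5,fy=5,interpolation=cv2.INTER_CUBIC))
E
```

```text
[[ 0.43365318  0.13847587  0.        ]
 [ 0.60897092 -0.3195469   0.        ]
 [ 0.5993665   0.05395735  0.        ]
 [ 1.15290126  0.61125224  0.        ]
 [ 1.11052079 -0.84992746  0.        ]]
```

View pics/c1.png

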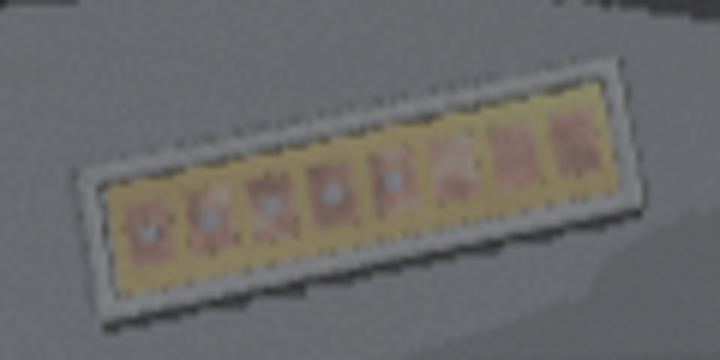

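View pics/c2.png

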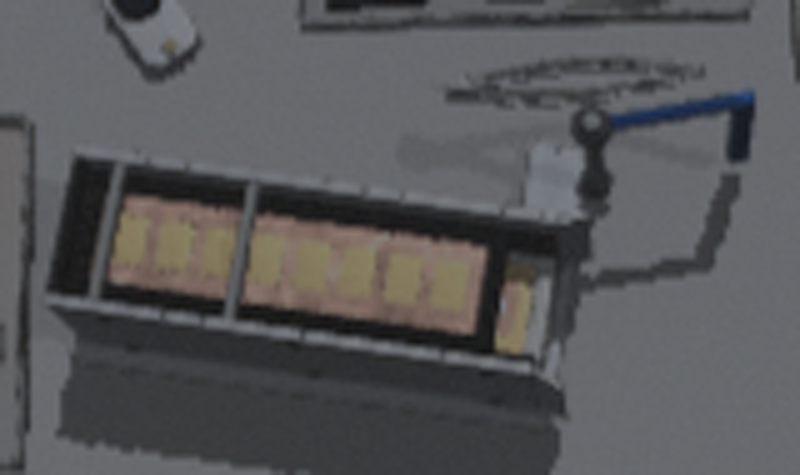

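Run:
```python
from h import *
d=cam("top"); f=d["frame"]
f=cv2.convertScaleAbs(f,alpha=1.7)
def c(n,x0,y0,w,h,s): cv2.imwrite(n,cv2.resize(f[y0:y0+h,x0:x0+w],None,fx=s,fy=s,interpolation=cv2.INTER_CUBIC))
c("pics/c3.png",155,165,60,50,12)
c("pics/c4.png",245,160,60,50,12)
c("pics/c6.png",225,185,50,45,12)
f=cv2.convertScaleAbs(cam("scene")["frame"],alpha=1.2)
c("pics/c5.png",235,130,110,100,6)
```

```text
(no output)
```

View pics/c3.png

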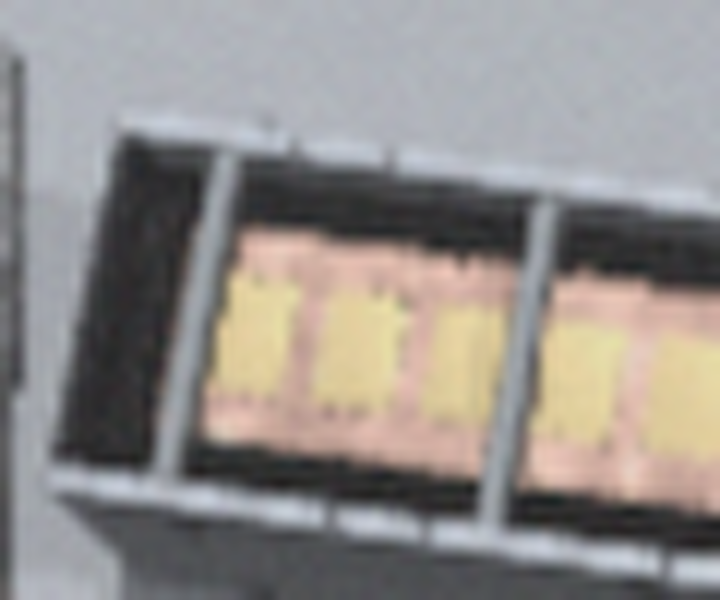

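View pics/c4.png

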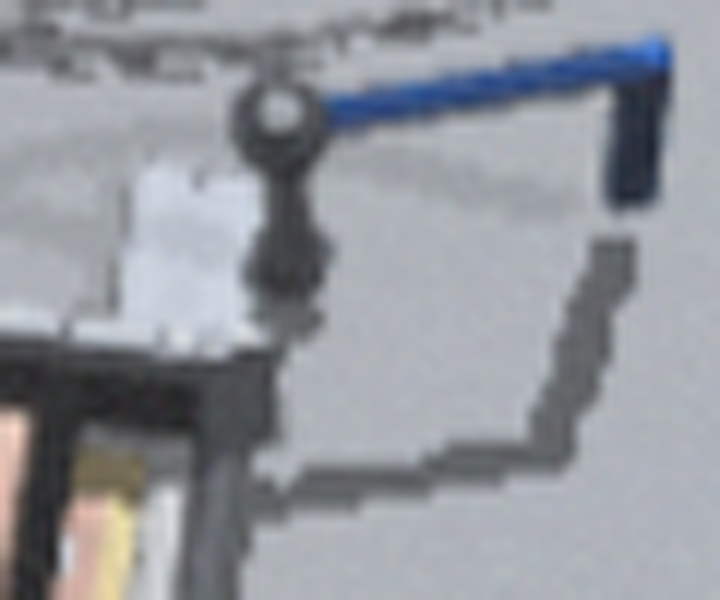

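View pics/c6.png

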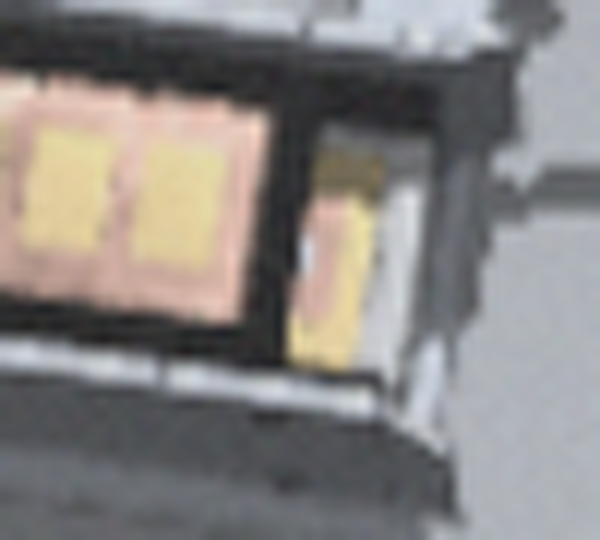

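View pics/c5.png

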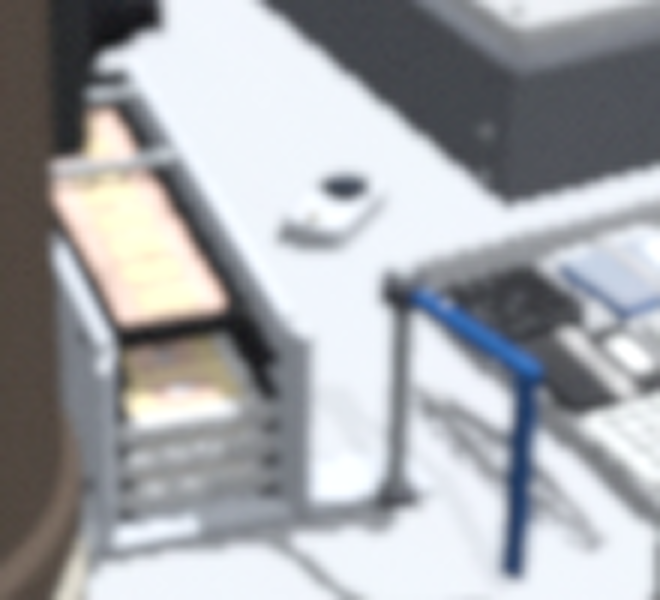

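```bash
cat > fit.py <<'E'
from h import *
from scipy.optimize import least_squares
d=cam("top"); s=cam("scene")
def px(o,sc,p): return (np.array(p)+.5)/sc-.5+np.array(o)
obs=[((111,-36.5,94),px((155,165),12,(118,114))),((111,36.5,94),px((155,165),12,(47,492))),
((-105,36.5,94),px((225,185),12,(383,418))),((-105,31.5,94),px((225,185),12,(383,383))),
((-114.5,-75,111),px((245,160),12,(280,115)))]
# edge-only: upper wall outer edge at c6 (300,22): 
def rw(p,P): 
    c,sn=np.cos(p[2]),np.sin(p[2]); P=np.array(P)/1000
    return np.array([p[0]+c*P[0]-sn*P[1],p[1]+sn*P[0]+c*P[1],P[2]])
def res(p):
    return np.concatenate([w2p(d,rw(p,P))[0]-uv for P,uv in obs])
r=least_squares(res,[.6,.05,1.57]); print(r.x,np.degrees(r.x[2]),r.fun.round(2))
p=r.x
# scene check: hinge top (c5 395,285), upper wall mouth top outer
for P in [(-114.5,-75,111),(-105,-36.5,94),(-105,31.5,94),(-118,-36.5,94)]: print(P,(w2p(s,rw(p,P))[0]-(235,130)+.5)*6-.5)
# gate
tip=p2w(d,px((245,160),12,(662,48)),.106)[0]; h=rw(p,(-114.5,-75,106)); v=tip-h
print("gate",np.linalg.norm(v), np.arctan2(v[1],v[0])-(p[2]+np.pi/2))
c=p2w(d,[px((115,240),6,q) for q in [(80,170),(620,60),(643,207),(103,322)]],.009)
print(c,c.mean(0)); 
for i,j in [(0,1),(3,2),(0,3),(1,2)]: v=c[i]-c[j]; print(np.linalg.norm(v),np.degrees(np.arctan2(v[1],v[0])))
o=arm.observe(); print(R.from_rotvec(o["ee_rot"]).as_matrix().round(4))
E
python3 fit.py
```

```text
[0.58442078 0.04290931 1.40467454] 80.48192291394929 [ 0.14 -0.23 -0.31  0.21 -0.13 -0.06  0.22  0.61  0.08 -0.56]
(-114.5, -75, 111) [409.08038795 259.85549337]
(-105, -36.5, 94) [299.00689651 303.93730536]
(-105, 31.5, 94) [118.61058775 333.65262242]
(-118, -36.5, 94) [310.43772945 321.75986292]
gate 0.07054369383953742 -4.38792121376315
[[0.44258832 0.24446402 0.009     ]
 [0.47935862 0.03868635 0.009     ]
 [0.42299708 0.02989406 0.009     ]
 [0.38516503 0.23344356 0.009     ]] [0.43252726 0.136622   0.009     ]
0.20903709089220415 100.13122476547862
0.2070354144751669 100.52894900650324
0.058471234859627776 10.86389605993151
0.05704320430620473 8.866565177276158
[[ 9.128e-01  4.084e-01 -1.000e-04]
 [ 4.084e-01 -9.128e-01  2.000e-04]
 [-0.000e+00 -2.000e-04 -1.000e+00]]
```

```bash
python3 -m inch '[[[0,20,-25,0,0],[0,31,-38,0,0],[0,31,-38,0,0],[0,31,-38,0,0],[0,31,-38,0,0],[0,31,-38,0,0],[0,31,-38,0,0],[0,31,-38,0,0],[0,31,-38,0,0],[0,31,-38,0,0],[0,31,-38,0,0],[0,31,-38,0,0]]]' 
python3 -m inch '[[[0,0,0,0,-8],[0,0,0,0,-8.5],[0,0,0,0,-8.5],[0,0,0,0,-8.5],[0,0,0,0,-8.5],[0,0,0,0,-8.5],[0,0,0,0,-8.5],[0,0,0,0,-8.5],[0,0,0,0,-8],[0,0,0,0,0]]]'
```

```text
clock: 1.6
position: [0.4061, -0.0131, 0.2257]
ee_rot: [3.068, 0.634, 0.006]
force: [1.0, -0.5, -0.0]
width: 0.997
clock: 2.6
position: [0.4082, -0.0035, 0.2278]
ee_rot: [2.003, 2.403, 0.004]
force: [0.9, 0.6, 0.4]
width: 1.003
```

```bash
cat >> h.py <<'E'
class W:
    def __init__(s,name):
        o=arm.observe(); d=eyes.get_image("wrist"); s.d=d; K=d["intrinsics"]; s.K=K
        T=np.eye(4); T[:3,:3]=R.from_rotvec(o["ee_rot"]).as_matrix(); T[:3,3]=o["position"]
        s.T=T@d["T_tool_cam"]; s.f=d["frame"]
        cv2.imwrite(f"pics/{name}.png",s.f); np.savez(f"{name}.npz",T=s.T,K=K,f=s.f)
def ld(name):
    z=np.load(f"{name}.npz"); return z["T"],z["K"],z["f"]
def wp2w(T,K,uv,z):
    out=[]
    for u,v in np.atleast_2d(uv):
        x,y=(u-K[0,2])/K[0,0],(v-K[1,2])/K[1,1]; th=np.hypot(x,y); sc=np.sin(th)/th if th>1e-9 else 1
        r=T[:3,:3]@np.array([x*sc,y*sc,np.cos(th)]); c=T[:3,3]; out.append(c+r*(z-c[2])/r[2])
    return np.array(out)
def w2wp(T,K,P):
    out=[]
    for q in np.atleast_2d(P):
        r=T[:3,:3].T@(np.array(q)-T[:3,3]); n=np.hypot(r[0],r[1]); th=np.arctan2(n,r[2]); out.append([K[0,2]+K[0,0]*th*r[0]/n,K[1,2]+K[1,1]*th*r[1]/n])
    return np.array(out)
def todo(x,y,z,alpha):
    o=arm.observe(); M=R.from_rotvec(o["ee_rot"]).as_matrix()
    a=np.degrees(np.arctan2(M[1,0],M[0,0]))
    print("pos",o["position"].round(4),"alpha",a.round(2),"tilt",M[:2,2].round(4),"F",o["force"].round(2),"w",round(o["width"],3),"t",round(o["clock"],2))
    print("tool shift mm",(M.T@(np.array([x,y,z])-o["position"])*1000).round(1),"turn",round((a-alpha+180)%360-180,2))
E
python3 - <<'E'
from h import *
W("w1"); todo(.4396,.0972,.15,100.2)
E
```

```text
pos [ 0.4083 -0.0035  0.2278] alpha 100.09 tilt [ 0.0116 -0.006 ] F [0.2  0.77 0.65] w 1.002 t 2.65
tool shift mm [94.2 47.7 77.6] turn -0.11
```

View pics/w1.png

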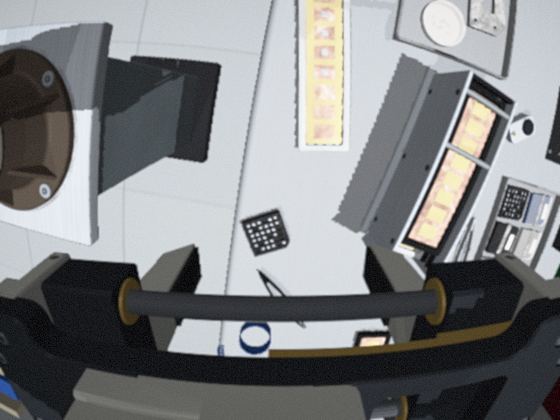

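Run:
```python
from h import *
T,K,f=ld("w1")
c=wp2w(T,K,[(299,149),(349,152),(349,50),(298,50)],.009);print(c.round(4))
v=c[2]-c[1];print(np.degrees(np.arctan2(v[1],v[0])));v=c[3]-c[0];print(np.degrees(np.arctan2(v[1],v[0])))
# predicted from top: 
c=np.array([.4325,.1366,.009]);a=np.radians(100.2);u=np.array([np.cos(a),np.sin(a),0]);n=np.array([-u[1],u[0],0])
print(w2wp(T,K,[c-.105*u+.03*n,c-.105*u-.03*n]).round(1))
p=[.5844,.0429,1.4047]
def rw(P):
    cc,sn=np.cos(p[2]),np.sin(p[2]); P=np.array(P)/1000
    return np.array([p[0]+cc*P[0]-sn*P[1],p[1]+sn*P[0]+cc*P[1],P[2]])
print(w2wp(T,K,[rw(q) for q in [(111,-36.5,94),(111,36.5,94),(-105,36.5,94),(-105,31.5,94)]]).round(1))
g=cv2.resize(f[0:280,270:560],None,fx=2.7,fy=2.1,interpolation=cv2.INTER_CUBIC); cv2.imwrite("pics/w1c.png",cv2.resize(f[60:260,380:540],None,fx=3,fy=3,interpolation=cv2.INTER_CUBIC))
```

```text
[[0.4251 0.029  0.009 ]
 [0.4843 0.037  0.009 ]
 [0.4598 0.1555 0.009 ]
 [0.4025 0.1424 0.009 ]]
101.68586894036771
101.26758511995571
[[295.8 149.3]
 [346.3 150.1]]
[[517.  100.6]
 [468.3  67.5]
 [386.2 259.5]
 [390.1 260.7]]
```

View pics/w1c.png

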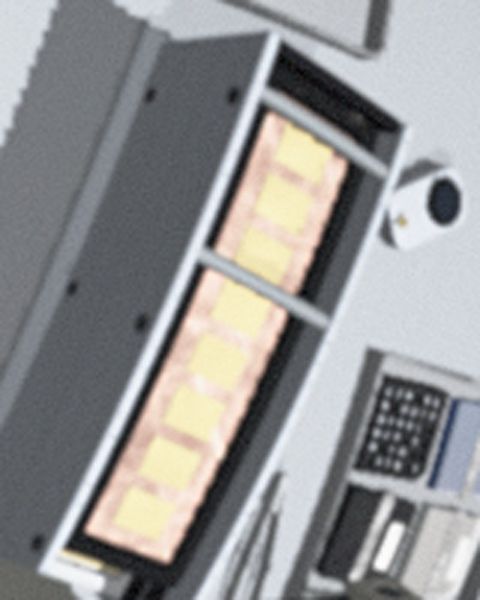

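```bash
python3 -m inch '[[[0,13,7,11,0],[0,13,7,11,0],[0,13,7,11,0],[0,13,7,11,0],[0,13,7,11,0],[0,13,7,11,0],[0,13,7,11,0],[0,0,0,0,0],[0,0,0,0,0]]]'
python3 - <<'E'
from h import *
W("w2"); todo(.4421,.0968,.12,100.9)
E
```

```text
clock: 3.55
position: [0.4456, 0.0961, 0.1488]
ee_rot: [2.062, 2.35, 0.007]
force: [0.9, 0.1, -0.0]
width: 1.0
pos [0.4457 0.096  0.1489] alpha 97.47 tilt [ 0.0151 -0.0069] F [-0.58  0.09  0.07] w 0.999 t 3.6
tool shift mm [ 1.5 -3.9 28.9] turn -3.43
```

View pics/w2.png

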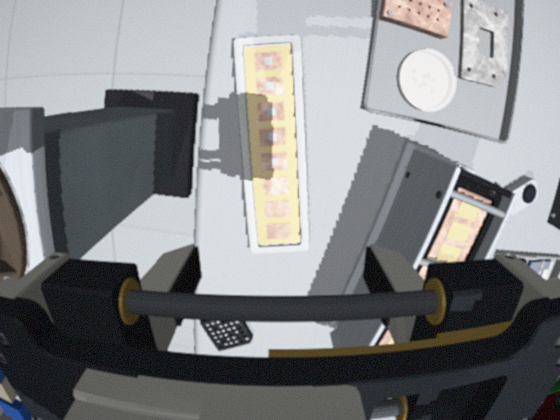

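Run:
```python
from h import *
T,K,f=ld("w2")
cv2.imwrite("pics/w2c.png",cv2.resize(f[25:265,215:325],None,fx=2.5,fy=2.5,interpolation=cv2.INTER_CUBIC))
c=wp2w(T,K,[(234,38),(300,36),(308,248),(250,252)],.009);print(c.round(4),c.mean(0))
for i,j in [(0,3),(1,2)]: v=c[i]-c[j]; print(np.linalg.norm(v),np.degrees(np.arctan2(v[1],v[0])))
```

```text
[[0.3865 0.2338 0.009 ]
 [0.4448 0.2426 0.009 ]
 [0.482  0.0404 0.009 ]
 [0.4238 0.0285 0.009 ]] [0.43425984 0.13631941 0.009     ]
0.20872487197346623 100.29393530939757
0.20564566821829616 100.39981195159208
```

View pics/w2c.png

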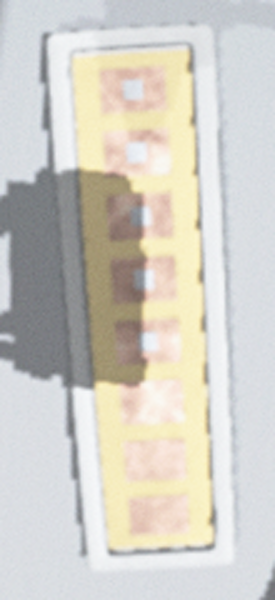

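```bash
python3 -m inch '[[[0,1,-2,10,-1],[0,0,-2,15,-1],[0,0,0,15,-1],[0,0,0,15,0],[0,0,0,10,0],[0,0,0,0,0],[0,0,0,0,0]]]'
python3 - <<'E'
from h import *
todo(.4415,.0970,.04,100.35)
E
```

```text
clock: 4.3
position: [0.4424, 0.0918, 0.082]
ee_rot: [2.002, 2.395, 0.008]
force: [-0.1, 0.4, -0.5]
width: 1.0
pos [0.4424 0.0918 0.082 ] alpha 100.19 tilt [ 0.0187 -0.0087] F [-0.12  0.42 -0.47] w 1.0 t 4.3
tool shift mm [ 5.8 -0.7 42. ] turn -0.16
```

```bash
python3 -m inch '[[[0,0,0,0,0],[0,0,0,0,0],[0,0,0,0,0],[0,0,0,0,0],[0,0,0,0,0]]]'
python3 - <<'E'
from h import *
todo(.4415,.0970,.04,100.35)
E
python3 -m inch '[[[0,2,0,4,0],[0,2,0,4,0],[0,1,0,4,0],[0,1,0,4,0],[0,0,0,4,0],[0,0,0,4,0]]]'
python3 - <<'E'
from h import *
todo(.4415,.0970,.04,100.35)
E
```

```text
clock: 4.8
position: [0.4438, 0.092, 0.084]
ee_rot: [2.002, 2.392, 0.013]
force: [-0.5, -0.5, -0.4]
width: 1.007
pos [0.4438 0.092  0.084 ] alpha 100.16 tilt [ 0.0224 -0.0082] F [-0.48 -0.55 -0.38] w 1.007 t 4.8
tool shift mm [ 5.9 -2.3 43.9] turn -0.19
clock: 5.4
position: [0.4433, 0.0986, 0.058]
ee_rot: [2.001, 2.393, 0.013]
force: [0.4, 0.0, 0.9]
width: 1.002
pos [0.4433 0.0986 0.058 ] alpha 100.18 tilt [ 0.0226 -0.0079] F [0.43 0.02 0.88] w 1.002 t 5.4
tool shift mm [-1.  -2.4 18. ] turn -0.17
```

```bash
cat > t.py <<'E'
from h import *
todo(.4415,.0970,.04,100.35)
E
python3 -m inch '[[[0,0,-15,0,0],[0,0,-15,0,0],[0,0,-15,0,0]]]' >/dev/null; python3 t.py
python3 -m inch '[[[0,0,15,0,0],[0,0,15,0,0],[0,0,15,0,0]]]'>/dev/null; python3 t.py
python3 -m inch '[[[0,0,0,-15,0],[0,0,0,-15,0],[0,0,0,-15,0]]]' >/dev/null; python3 t.py
python3 -m inch '[[[0,0,0,15,0],[0,0,0,15,0],[0,0,0,15,0]]]' >/dev/null; python3 t.py
```

```text
pos [0.3994 0.091  0.0558] alpha 100.14 tilt [ 0.0228 -0.0067] F [0.54 0.07 0.92] w 1.003 t 5.7
tool shift mm [-1.3 42.2 16.7] turn -0.21
pos [0.4408 0.0976 0.0557] alpha 100.22 tilt [ 0.0188 -0.0095] F [0.67 0.78 0.66] w 0.999 t 6.0
tool shift mm [-0.5  0.3 15.7] turn -0.13
pos [0.4434 0.0988 0.1   ] alpha 100.16 tilt [ 0.0167 -0.0081] F [-0.45 -0.11  0.  ] w 0.998 t 6.3
tool shift mm [-0.8 -3.1 59.9] turn -0.19
pos [0.4505 0.0999 0.0575] alpha 100.03 tilt [ 0.0262 -0.0052] F [-0.73 -0.17 -0.14] w 0.999 t 6.6
tool shift mm [-1.2 -9.8 17.2] turn -0.32
```

```bash
python3 -m inch '[[[0,0,-15,0,0],[0,0,-15,0,0],[0,0,-15,0,0],[0,0,-15,0,0]]]' >/dev/null; python3 t.py
python3 -m inch '[[[0,0,30,0,0],[0,0,30,0,0]]]'>/dev/null; python3 t.py
python3 -m inch '[[[0,0,0,-20,0],[0,0,0,-20,0],[0,0,0,-20,0]]]' >/dev/null; python3 t.py
python3 -m inch '[[[0,0,0,5,0],[0,0,0,5,0],[0,0,0,5,0],[0,0,0,5,0],[0,0,0,5,0],[0,0,0,5,0],[0,0,0,5,0],[0,0,0,5,0]]]' >/dev/null; python3 t.py
```

```text
pos [0.394  0.0905 0.0534] alpha 99.94 tilt [ 0.0253 -0.0031] F [-0.3  -0.81  0.48] w 1.005 t 7.0
tool shift mm [-1.7 47.5 14.5] turn -0.41
pos [0.4489 0.0991 0.0537] alpha 100.06 tilt [ 0.0195 -0.0069] F [ 1.71  0.49 -0.13] w 0.998 t 7.2
tool shift mm [-0.7 -7.9 13.5] turn -0.29
pos [0.4524 0.1006 0.1128] alpha 99.96 tilt [ 0.0167 -0.0047] F [ 0.55 -1.   -0.23] w 1.003 t 7.5
tool shift mm [ -1.1 -12.5  72.6] turn -0.39
pos [0.4554 0.1008 0.0692] alpha 99.92 tilt [ 0.0173 -0.0037] F [-1.21  0.21  0.38] w 0.997 t 8.3
tool shift mm [ -1.2 -14.8  28.9] turn -0.43
```

```bash
python3 -m inch '[[[0,0,-15,0,0],[0,0,-15,0,0],[0,0,-15,0,0],[0,0,-15,0,0],[0,0,-15,0,0],[0,0,40,0,0],[0,0,40,0,0]]]' >/dev/null; python3 t.py
python3 -m inch '[[[0,0,-15,0,0],[0,0,-15,0,0],[0,0,-15,0,0],[0,0,-15,0,0],[0,0,-15,0,0],[0,0,40,0,0],[0,0,40,0,0]]]' >/dev/null; python3 t.py
```

```text
pos [0.4502 0.0987 0.0649] alpha 100.11 tilt [ 0.0071 -0.0091] F [2.06 1.5  0.27] w 1.001 t 9.0
tool shift mm [ 0.2 -9.  24.8] turn -0.24
pos [0.4455 0.0966 0.062 ] alpha 100.27 tilt [-0.0001 -0.0135] F [0.67 1.78 0.37] w 1.0 t 9.7
tool shift mm [ 1.5 -3.8 22. ] turn -0.08
```

```bash
python3 -m inch '[[[0,15,0,0,0],[0,15,0,0,0],[0,15,0,0,0],[0,15,0,0,0],[0,15,0,0,0],[0,-38,-2,0,0],[0,-38,-2,0,0]]]' >/dev/null; python3 t.py
```

```text
pos [0.4391 0.102  0.0615] alpha 100.91 tilt [ 0.0026 -0.0097] F [ 0.31 -0.46 -0.92] w 0.998 t 10.4
tool shift mm [-5.1  1.4 21.5] turn 0.56
```

Good enough; descend slowly.

```bash
python3 -m inch '[[[0,-2,0,5,0.3],[0,-2,0,5,0.3],[0,-1,0,5,0],[0,0,0,5,0],[0,0,0,5,0],[0,0,0,5,0],[0,0,0,5,0],[0,0,0,5,0]]]' >/dev/null; python3 t.py
```

```text
pos [0.4371 0.0944 0.0184] alpha 100.23 tilt [ 0.0016 -0.0113] F [ 0.77 -0.75 -0.51] w 1.0 t 11.2
tool shift mm [  1.5   4.8 -21.6] turn -0.12
```

```bash
python3 -m inch '[[[0,0.5,1.5,4,0],[0,0.5,1.5,4,0],[0,0,1,4,0],[0,0,1,3,0]]]' >/dev/null; python3 t.py
```

```text
pos [0.4422 0.0966 0.0016] alpha 100.26 tilt [ 0.0012 -0.0113] F [0.6  0.26 0.82] w 0.997 t 11.6
tool shift mm [  0.1  -0.6 -38.4] turn -0.09
```

```bash
python3 -m inch '[[[1,0,0,0.3,0],[1,0,0,0.3,0],[1,0,0,0.3,0],[1,0,0,0.3,0],[1,0,0,0.3,0]]]' 15 ; python3 t.py
```

```text
clock: 12.1
position: [0.443, 0.0967, 0.0004]
ee_rot: [2.008, 2.404, -0.011]
force: [-1.9, -0.5, 6.4]
width: 0.65
pos [4.43e-01 9.67e-02 4.00e-04] alpha 100.25 tilt [ 0.0024 -0.011 ] F [-1.85 -0.48  6.41] w 0.65 t 12.1
tool shift mm [  0.1  -1.4 -39.6] turn -0.1
```

```bash
python3 -m inch '[[[1,0,0,-0.3,0],[1,0,0,0,0],[1,0,0,0,0]]]' 55 ; python3 t.py
python3 -m inch '[[[1,0,0,-6,0],[1,0,0,-10,0],[1,0,0,-15,0],[1,0,0,-15,0],[1,0,0,-15,0],[1,0,0,-15,0],[1,0,0,-15,0]]]' ; python3 t.py
python3 - <<'E'
from h import *
W("w3"); cv2.imwrite("pics/s3.png",cam("scene")["frame"]);cv2.imwrite("pics/t3.png",cam("top")["frame"])
E
```

```text
clock: 12.4
position: [0.4426, 0.0965, 0.0006]
ee_rot: [2.009, 2.404, -0.012]
force: [-0.6, 0.4, -2.0]
width: 0.644
pos [0.4426 0.0965 0.0006] alpha 100.24 tilt [ 0.0019 -0.0112] F [-0.55  0.36 -1.95] w 0.644 t 12.4
tool shift mm [  0.2  -1.  -39.4] turn -0.11
clock: 13.1
position: [0.4399, 0.0971, 0.0968]
ee_rot: [2.009, 2.408, -0.018]
force: [1.2, -0.0, -2.1]
width: 0.643
pos [0.4399 0.0971 0.0968] alpha 100.32 tilt [-0.003  -0.0125] F [ 1.17 -0.01 -2.12] w 0.643 t 13.1
tool shift mm [ 0.3  1.9 56.8] turn -0.03
```

View pics/w3.png

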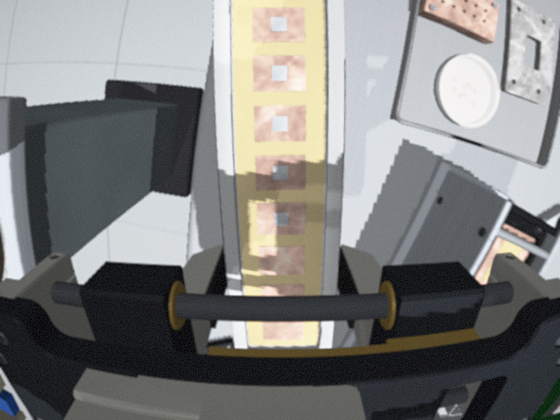

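View pics/s3.png

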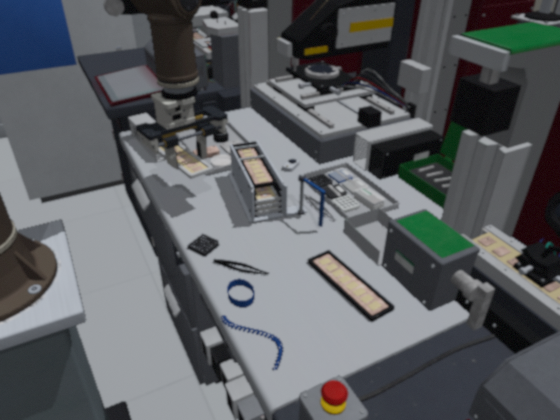

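```bash
cat > t2.py <<'E'
from h import *
import sys
P=eval(open("rack.txt").read())
x,z=float(sys.argv[1]),float(sys.argv[2]); y=float(sys.argv[3]) if len(sys.argv)>3 else 0.
c,s=np.cos(P[2]),np.sin(P[2])
todo(P[0]+(c*x-s*y)/1000,P[1]+(s*x+c*y)/1000,z/1000,np.degrees(P[2]))
o=arm.observe(); dx,dy=(o["position"][:2]-P[:2])*1000
M=R.from_rotvec(o["ee_rot"]).as_matrix()
print("rack xy",round(c*dx+s*dy,1),round(-s*dx+c*dy,1),"tilt rack",(np.array([[c,s],[-s,c]])@M[:2,2]).round(4),"F rack",(np.array([[c,s],[-s,c]])@o["force"][:2]).round(2))
E
echo "[.5844,.0429,1.4047]">rack.txt
python3 -m inch '[[[1,0,0,-15,4],[1,0,0,-15,5],[1,0,0,-10,5],[1,-10,5,-5,4],[1,-20,9,0,2],[1,-20,9,0,0],[1,-20,9,0,0],[1,-20,9,0,0]]]' >/dev/null; python3 t2.py -285 150
python3 -m inch '[[[1,-20,9,0,0],[1,-20,9,0,0],[1,-20,9,0,0],[1,-20,9,0,0],[1,-20,9,0,0],[1,-20,9,0,0],[1,-20,9,0,0],[1,-20,9,0,0]]]' >/dev/null; python3 t2.py -285 150
```

```text
pos [0.4627 0.0014 0.139 ] alpha 79.86 tilt [-0.0097 -0.013 ] F [ 0.6   0.14 -2.32] w 0.647 t 14.05
tool shift mm [-222.8  115.5   -8.6] turn -0.62
rack xy -61.1 113.1 tilt rack [-0.0144  0.0074] F rack [ 0.24 -0.57]
pos [ 0.5011 -0.1761  0.1328] alpha 79.93 tilt [-0.0226 -0.0123] F [ 0.69  0.31 -2.04] w 0.645 t 14.85
tool shift mm [-55.   46.1 -17.3] turn -0.55
rack xy -229.8 45.9 tilt rack [-0.0159  0.0202] F rack [ 0.42 -0.63]
```

```bash
python3 -m inch '[[[1,-8,10,0,-0.3],[1,-8,10,0,-0.3],[1,-8,10,0,0],[1,-8,10,0,0],[1,-8,10,0,0],[1,-8,10,0,0],[1,-8,10,0,0],[1,0,10,0,0]]]' >/dev/null; python3 t2.py -285 150
python3 -m inch '[[[1,0,0,15,0],[1,0,0,15,0],[1,0,0,12,0]]]' >/dev/null; python3 t2.py -285 80
```

```text
pos [ 0.5748 -0.2484  0.1285] alpha 80.61 tilt [-0.027  -0.0109] F [-0.67  0.28 -1.75] w 0.647 t 15.65
tool shift mm [  3.7 -39.2 -20.6] turn 0.13
rack xy -288.9 -38.7 tilt rack [-0.0152  0.0248] F rack [0.16 0.71]
pos [ 0.5764 -0.247   0.0843] alpha 80.74 tilt [-0.0238 -0.0103] F [ 0.43 -0.8  -1.95] w 0.648 t 15.95
tool shift mm [  2.5 -40.    5.1] turn 0.26
rack xy -287.2 -40.1 tilt rack [-0.0141  0.0218] F rack [-0.72 -0.56]
```

```bash
python3 -m inch '[[[1,0,-35,0,0],[1,0,-35,0,0],[1,0,-10,0,0]]]' >/dev/null; python3 t2.py -285 80
python3 -m inch '[[[1,0,10,-10,0],[1,0,10,-10,0],[1,0,10,-10,0],[1,0,10,-10,0]]]' >/dev/null; python3 t2.py -285 80
python3 -m inch '[[[1,0,0,25,0],[1,0,0,15,0]]]' >/dev/null; python3 t2.py -285 80
```

```text
pos [ 0.4924 -0.2307  0.0794] alpha 80.91 tilt [-0.0311 -0.0059] F [ 0.5  -0.18 -2.39] w 0.648 t 16.25
tool shift mm [-0.3 45.4 -1.9] turn 0.43
rack xy -285.0 45.5 tilt rack [-0.011   0.0297] F rack [-0.09 -0.53]
pos [ 0.5273 -0.235   0.1146] alpha 80.95 tilt [-0.0408 -0.0034] F [ 0.33 -0.23 -1.52] w 0.643 t 16.65
tool shift mm [-1.2 11.7 34.1] turn 0.46
rack xy -283.5 10.3 tilt rack [-0.0101  0.0397] F rack [-0.18 -0.37]
pos [ 0.5298 -0.2352  0.0759] alpha 81.0 tilt [-0.0335 -0.0053] F [ 0.04 -0.64 -2.06] w 0.644 t 16.85
tool shift mm [-1.9  7.7 -4.3] turn 0.51
rack xy -283.3 7.8 tilt rack [-0.0108  0.0321] F rack [-0.62 -0.14]
```

```bash
python3 -m inch '[[[1,0,1,-6,0],[1,0,1,-6,0],[1,0,1,-6,0],[1,0,1,-6,0],[1,0,1,-6,0],[1,0,1,-6,0],[1,0,1,-6,0],[1,0,0,-6,0]]]' >/dev/null; python3 t2.py -285 80
python3 -m inch '[[[1,0,0,48,0]]]' >/dev/null; python3 t2.py -285 80
python3 -m inch '[[[1,0,0,0,0],[1,0,0,0,0],[1,0,0,0,0]]]' >/dev/null; python3 t2.py -285 80
```

```text
pos [ 0.539  -0.235   0.1276] alpha 81.07 tilt [-0.034  -0.0046] F [ 0.09  0.34 -1.96] w 0.647 t 17.65
tool shift mm [-2.9  0.4 47.7] turn 0.59
rack xy -281.6 -1.2 tilt rack [-0.0102  0.0328] F rack [ 0.35 -0.03]
pos [ 0.5432 -0.2367  0.0859] alpha 81.04 tilt [-0.0211 -0.009 ] F [ 3.07 -1.13 -2.87] w 0.646 t 17.75
tool shift mm [-2.3 -5.5  6. ] turn 0.56
rack xy -282.6 -5.6 tilt rack [-0.0124  0.0193] F rack [-0.61 -3.22]
pos [ 0.5401 -0.2361  0.0838] alpha 81.05 tilt [-0.0287 -0.0066] F [ 0.62  0.01 -1.14] w 0.646 t 18.05
tool shift mm [-2.4 -2.4  3.9] turn 0.56
rack xy -282.5 -2.5 tilt rack [-0.0113  0.0272] F rack [ 0.11 -0.61]
```

```bash
python3 -m inch '[[[1,0,0,-10,0],[1,0,0,-10,0],[1,0,0,-10,0],[1,0,0,-10,0],[1,0,0,-10,0],[1,0,0,50,0],[1,0,0,-10,0],[1,0,0,-10,0],[1,0,0,-10,0],[1,0,0,-10,0],[1,0,0,-10,0]]]' >/dev/null; python3 t2.py -285 80
python3 -m inch '[[[1,0,0,50,0],[1,0,0,-8,0],[1,0,0,-8,0],[1,0,0,-8,0],[1,0,0,-8,0],[1,0,0,-8,0]]]' >/dev/null; python3 t2.py -285 80
```

```text
pos [ 0.5478 -0.2369  0.1536] alpha 81.04 tilt [-0.013 -0.012] F [ 0.19  0.02 -2.  ] w 0.645 t 19.15
tool shift mm [-1.8 -9.4 73.7] turn 0.55
rack xy -282.0 -10.2 tilt rack [-0.0139  0.0108] F rack [ 0.06 -0.19]
pos [ 0.5537 -0.2384  0.1579] alpha 81.01 tilt [ 0.003  -0.0179] F [ 0.35  0.29 -1.22] w 0.645 t 19.75
tool shift mm [ -1.  -16.7  77.8] turn 0.53
rack xy -282.5 -16.2 tilt rack [-0.0172 -0.0059] F rack [ 0.34 -0.29]
```

```bash
python3 -m inch '[[[1,-20,0,-20,0],[1,3,-2,5,0],[1,3,-2,6,0.1],[1,3,-2,6,0.1],[1,3,-2,6,0.1],[1,3,-2,6,0.1],[1,2,-2,6,0.1],[1,2,-2,6,0],[1,2,-1,6,0],[1,2,0,6,0],[1,1,0,6,0],[1,0,0,6,0]]]' >/dev/null; python3 t2.py -285 80
```

```text
pos [ 0.5411 -0.2297  0.1136] alpha 80.63 tilt [ 0.0087 -0.0194] F [-0.67 -1.04 -1.83] w 0.644 t 20.95
tool shift mm [-8.4 -2.8 33.7] turn 0.15
rack xy -276.0 -2.4 tilt rack [-0.0177 -0.0118] F rack [-1.13  0.49]
```

```bash
python3 -m inch '[[[1,0,25,0,0],[1,0,-5,0,0],[1,0,-5,0,0],[1,0,-5,0,0],[1,0,-5,0,0],[1,0,-5,0,0]]]' >/dev/null; python3 t2.py -285 80
```

```text
pos [ 0.5392 -0.2299  0.1112] alpha 80.6 tilt [ 0.0064 -0.019 ] F [ 0.2  -0.41 -1.56] w 0.641 t 21.55
tool shift mm [-7.9 -0.8 31.3] turn 0.12
rack xy -276.5 -0.5 tilt rack [-0.0177 -0.0095] F rack [-0.37 -0.27]
```

```bash
python3 -m inch '[[[1,0,0,-45,0],[1,0,0,3,0],[1,0,0,3,0],[1,0,0,3,0]]]' >/dev/null; python3 t2.py -285 80
python3 -m inch '[[[1,0,0,5,0],[1,0,0,5,0],[1,0,0,5,0],[1,0,0,5,0],[1,0,0,5,0],[1,0,0,5,0]]]' >/dev/null; python3 t2.py -285 80
```

```text
pos [ 0.5365 -0.2295  0.1487] alpha 80.54 tilt [ 0.0064 -0.02  ] F [-0.94 -0.34 -1.81] w 0.643 t 21.95
tool shift mm [-7.1  1.6 68.8] turn 0.06
rack xy -276.6 2.2 tilt rack [-0.0187 -0.0096] F rack [-0.49  0.87]
pos [ 0.5351 -0.2297  0.1135] alpha 80.56 tilt [ 0.0026 -0.0186] F [-0.92 -0.1  -1.39] w 0.644 t 22.55
tool shift mm [-7.4  3.4 33.7] turn 0.07
rack xy -277.0 3.6 tilt rack [-0.0179 -0.0056] F rack [-0.25  0.89]
```

```bash
python3 -m inch '[[[1,-40,0,0,0],[1,3,0,0,0],[1,3,0,0,0],[1,3,0,0,0]]]' >/dev/null; python3 t2.py -285 80
python3 -m inch '[[[1,30,0,0,0],[1,-4,0,0,0],[1,-4,0,0,0],[1,-4,0,0,0]]]' >/dev/null; python3 t2.py -285 80
```

```text
pos [ 0.5293 -0.2616  0.1119] alpha 80.53 tilt [ 0.0008 -0.0182] F [-0.08  0.68 -3.29] w 0.641 t 22.95
tool shift mm [25.   3.9 31.4] turn 0.04
rack xy -309.4 4.0 tilt rack [-0.0178 -0.0038] F rack [0.66 0.19]
pos [ 0.5333 -0.2401  0.1116] alpha 80.75 tilt [ 0.0017 -0.0174] F [ 0.31  0.2  -2.3 ] w 0.646 t 23.35
tool shift mm [ 3.1  3.5 31.6] turn 0.27
rack xy -287.6 3.6 tilt rack [-0.0168 -0.0046] F rack [ 0.24 -0.28]
```

```bash
python3 -m inch '[[[1,0,-35,0,0],[1,0,-35,0,0],[1,0,5,0,0],[1,0,6,0,0],[1,0,6,0,0]]]' >/dev/null; python3 t2.py -285 80
python3 -m inch '[[[1,0,8,0,0.1],[1,0,8,0,0.1],[1,0,8,0,0],[1,0,8,0,0],[1,0,7,0,0],[1,0,7,0,0],[1,0,7,0,0]]]' >/dev/null; python3 t2.py -285 80
```

```text
pos [ 0.4789 -0.2339  0.1112] alpha 80.58 tilt [ 0.0018 -0.0185] F [ 0.3   0.28 -1.48] w 0.642 t 23.85
tool shift mm [ 5.9 58.2 31.4] turn 0.09
rack xy -290.5 58.3 tilt rack [-0.0179 -0.0048] F rack [ 0.33 -0.25]
pos [ 0.5392 -0.2436  0.1112] alpha 80.41 tilt [ 0.0039 -0.018 ] F [-0.03 -0.31 -1.84] w 0.643 t 24.55
tool shift mm [ 5.6 -3.  31.1] turn -0.07
rack xy -290.0 -2.8 tilt rack [-0.0171 -0.0068] F rack [-0.31 -0.02]
```

```bash
python3 -m inch '[[[1,0,-1,5,0],[1,0,-1,5,0],[1,0,0,5,0],[1,0,0,5,0],[1,0,0,5,0],[1,0,0,4,0],[1,0,0,3,0],[1,0,0,2,0]]]' >/dev/null; python3 t2.py -285 80
python3 - <<'E'
from h import *
w=W("w4"); s=cam("scene"); t=cam("top"); cv2.imwrite("pics/s4.png",s["frame"]);cv2.imwrite("pics/t4.png",t["frame"])
f=s["frame"];cv2.imwrite("pics/s4c.png",cv2.resize(f[140:260,200:340],None,fx=5,fy=5,interpolation=cv2.INTER_CUBIC))
f=cv2.convertScaleAbs(t["frame"],alpha=1.7);cv2.imwrite("pics/t4c.png",cv2.resize(f[150:250,200:360],None,fx=5,fy=5,interpolation=cv2.INTER_CUBIC))
E
```

```text
pos [ 0.5365 -0.2439  0.0737] alpha 80.4 tilt [ 0.0024 -0.0176] F [-0.07  0.33 -1.  ] w 0.644 t 25.35
tool shift mm [ 5.6 -0.2 -6.4] turn -0.08
rack xy -290.7 -0.2 tilt rack [-0.0169 -0.0053] F rack [0.31 0.12]
```

View pics/w4.png

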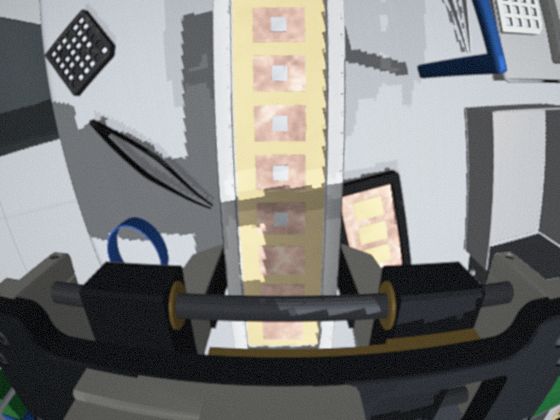

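View pics/s4c.png

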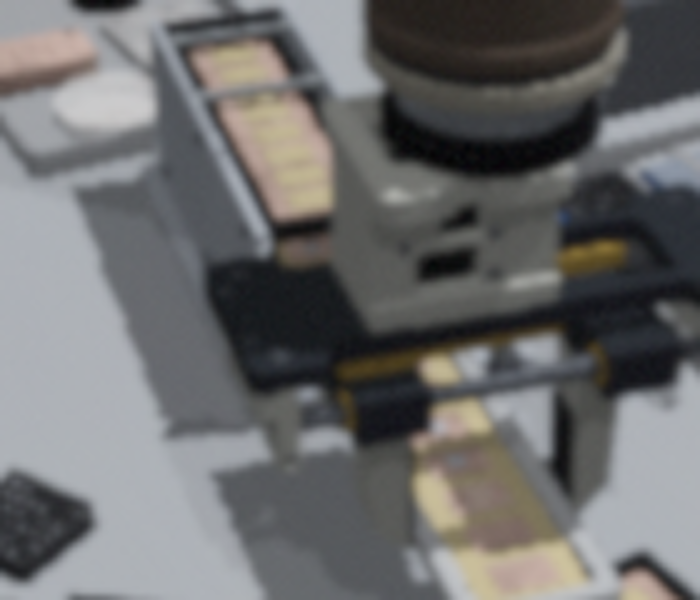

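View pics/t4c.png

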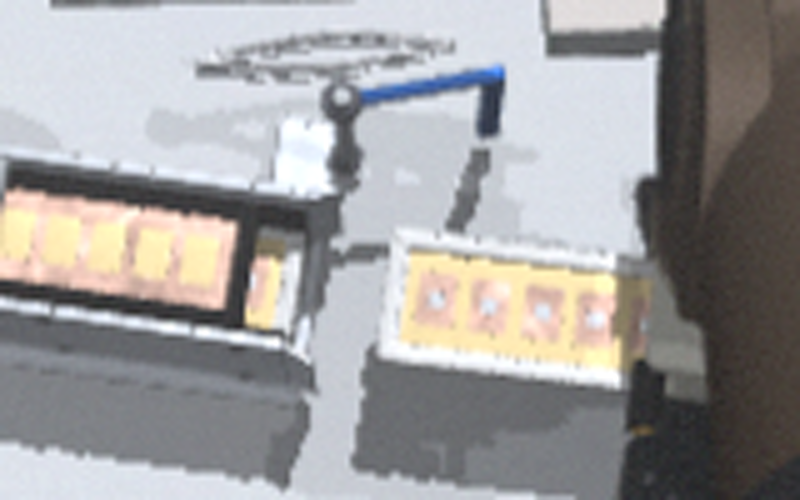

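```bash
cat > rc.py <<'E'
from h import *
P=eval(open("rack.txt").read())
def torack(w):
    c,s=np.cos(P[2]),np.sin(P[2]); d=(w[:,:2]-P[:2])*1000
    return np.c_[c*d[:,0]+s*d[:,1],-s*d[:,0]+c*d[:,1]]
E
python3 - <<'E'
from rc import *
t=cam("top")
uv=(np.array([(400,228),(380,357),(610,250),(615,384)])+.5)/5-.5+(200,150)
print(torack(p2w(t,uv,.0815)).round(1))
f=cv2.convertScaleAbs(t["frame"],alpha=1.7)
cv2.imwrite("pics/t4d.png",cv2.resize(f[185:235,265:335],None,fx=11,fy=11,interpolation=cv2.INTER_CUBIC))
E
```

```text
[[-146.8  -26.7]
 [-146.3   32. ]
 [-239.9  -29.7]
 [-249.3   29.6]]
```

View pics/t4d.png

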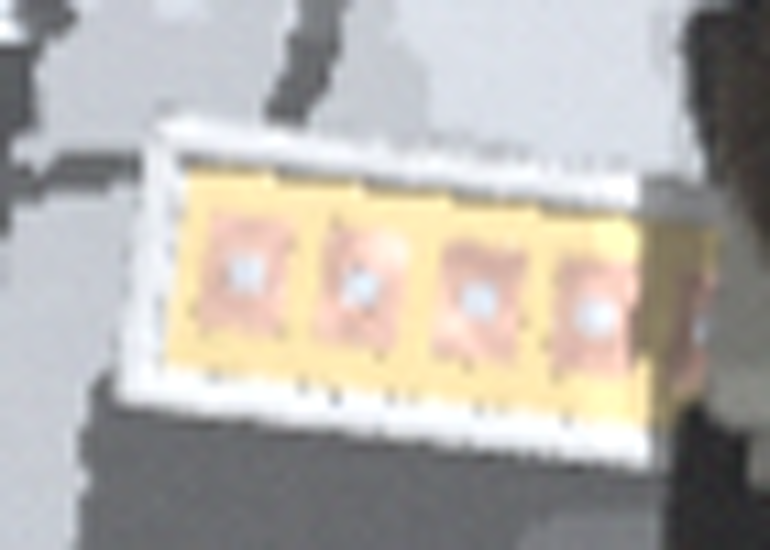

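Run:
```python
from rc import *
t=cam("top")
uv=(np.array([(160,118),(640,178),(120,403),(645,466)])+.5)/11-.5+(265,185)
r=torack(p2w(t,uv,.0815));print(r.round(1))
for a,b in((0,1),(2,3)): print(np.degrees(np.arctan2(*(r[a]-r[b])[::-1])))
# subpixel edges: fit of brightness? wall lines in top image
f=cv2.cvtColor(t["frame"],cv2.COLOR_BGR2GRAY).astype(float)
def edge(us,v0s):
    out=[]
    for u,v0 in zip(us,v0s):
        col=f[int(v0)-4:int(v0)+6,u]; g=np.diff(col); 
        out.append((u,int(v0)-4+ (np.sum(np.clip(-g,0,None)*(np.arange(len(g))+.5))/np.sum(np.clip(-g,0,None)))))
    return np.array(out)
# lower edges: bright -> dark going down
us=np.arange(282,322,2); e=edge(us,[185+(403+(u-276)*11*63/525)/11 for u in us])
q=torack(p2w(t,e,.0815)); k=np.polyfit(q[:,0],q[:,1],1); print("carrier lower",np.degrees(np.arctan(k[0])),np.polyval(k,-150),np.polyval(k,-240),np.std(q[:,1]-np.polyval(k,q[:,0])))
us=np.arange(166,254,3); e=edge(us,[206+ (u-159)*14/100.8 for u in us])
q=torack(p2w(t,e,.094)); k=np.polyfit(q[:,0],q[:,1],1); print("wall lower",np.degrees(np.arctan(k[0])),np.polyval(k,-105),np.polyval(k,100),np.std(q[:,1]-np.polyval(k,q[:,0])))
```

```text
[[-145.7  -26.4]
 [-242.6  -27.5]
 [-146.    32.4]
 [-250.6   30.5]]
0.646380839197903
1.0354655269959576
carrier lower 1.4953220221608758 32.36205709518969 30.012677327309824 0.4765188923712316
wall lower -0.043459452707803915 36.07126587351742 35.91577118281922 0.7398165039163049
```

```bash
python3 -m inch '[[[1,0,0.5,3,0.4],[1,0,0.5,3,0.4],[1,0,0.5,2,0.2],[1,2,0,2,0]]]' >/dev/null; python3 t2.py -285 63.4 -0.8
cat > look.py <<'E'
from rc import *
import sys
t=cam("top"); f=cv2.convertScaleAbs(t["frame"],alpha=1.7)
cv2.imwrite(f"pics/{sys.argv[1]}.png",cv2.resize(f[180:235,240:310],None,fx=11,fy=11,interpolation=cv2.INTER_CUBIC))
E
python3 look.py l1
```

```text
pos [ 0.5394 -0.2429  0.0642] alpha 79.28 tilt [ 0.0045 -0.0186] F [-0.22 -0.16 -2.36] w 0.65 t 26.0
tool shift mm [ 4.2 -2.1  0.7] turn -1.2
rack xy -289.3 -2.9 tilt rack [-0.0176 -0.0075] F rack [-0.19  0.19]
```

View pics/l1.png

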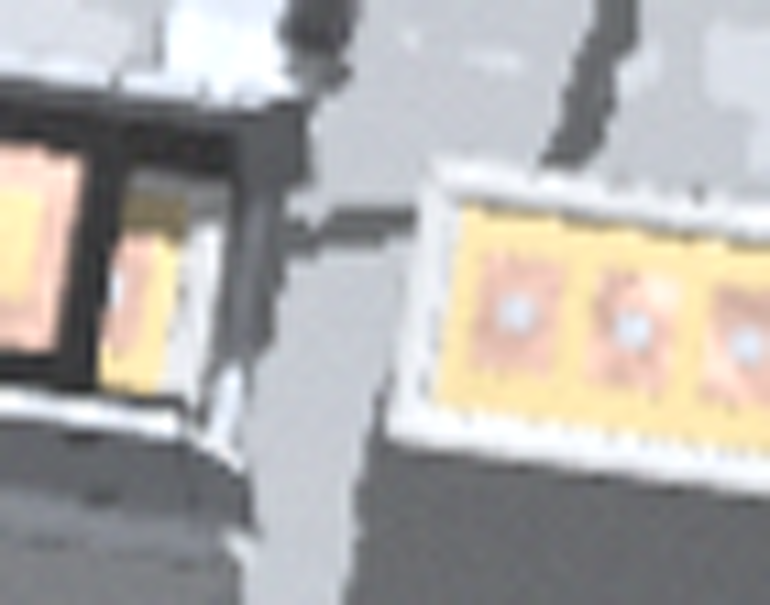

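```bash
cat > cc.py <<'E'
from rc import *
import sys
a=eval(sys.argv[1]); z=float(sys.argv[2]); t=cam("top") if 0 else None
d=np.load("topcal.npz",allow_pickle=True); t={k:d[k] for k in d}
r=torack(p2w(t,(np.array(a)+.5)/11-.5+(240,180),z)); print(r.round(1).tolist())
for i in range(0,len(r),2): print(np.degrees(np.arctan2(*(r[i]-r[i+1])[::-1])).round(2))
E
python3 - <<'E'
from h import *
t=cam("top");np.savez("topcal.npz",intrinsics=t["intrinsics"],rvec=t["rvec"],tvec=t["tvec"])
E
python3 cc.py "[(430,155),(770,205),(388,442),(770,493)]" .0715
```

```text
[[-143.8, -32.5], [-213.4, -31.7], [-143.8, 27.5], [-220.9, 27.1]]
-0.64
0.26
```

```bash
python3 -m inch '[[[1,4,-0.8,0.4,0],[1,4,-0.8,0.4,0],[1,4,-0.8,0.4,0],[1,4,0,0.4,0]]]' >/dev/null; python3 t2.py -270 63.4 -0.5
python3 look.py l2
```

```text
pos [ 0.5399 -0.2248  0.0621] alpha 79.33 tilt [ 0.0041 -0.018 ] F [ 0.57 -0.12 -1.42] w 0.645 t 26.5
tool shift mm [ 1.4  0.1 -1.3] turn -1.15
rack xy -271.4 -0.3 tilt rack [-0.0171 -0.007 ] F rack [-0.03 -0.58]
```

View pics/l2.png

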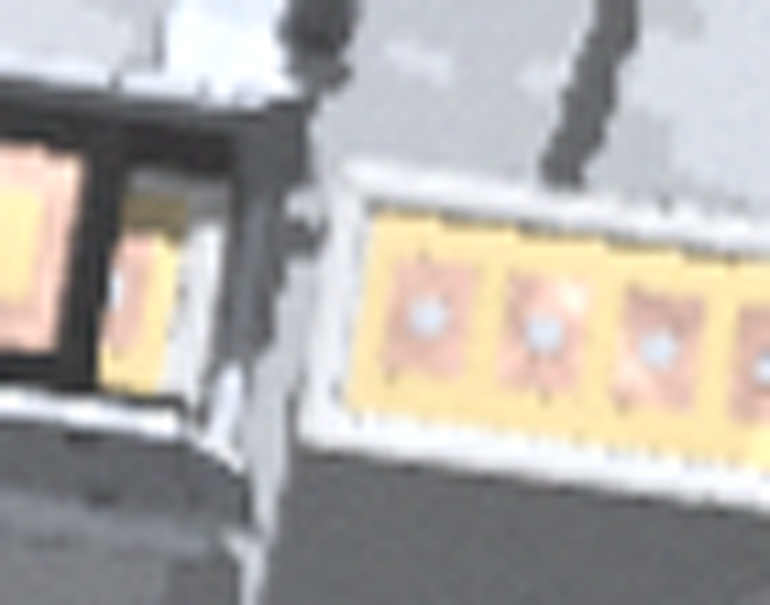

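```bash
python3 cc.py "[(342,162),(760,215),(300,444),(770,506)]" .0698
```

```text
[[-126.3, -28.9], [-211.7, -29.8], [-126.3, 30.0], [-221.3, 29.4]]
0.54
0.35
```

```bash
python3 -m inch '[[[1,2,0.4,-0.8,0.2],[1,3,0.2,-0.4,0.1],[1,4,0,0,0],[1,3,0,0,0]]]' >/dev/null; python3 t2.py -255 63.5 -0.6
```

```text
pos [ 0.5434 -0.2113  0.0633] alpha 79.05 tilt [ 0.0046 -0.0176] F [-0.55  0.09 -1.77] w 0.645 t 26.95
tool shift mm [ 2.5 -1.  -0.2] turn -1.43
rack xy -257.5 -1.6 tilt rack [-0.0166 -0.0074] F rack [0.   0.56]
```

```bash
python3 -m inch '[[[1,2,-0.6,-0.2,0],[1,3,-0.2,0,0],[1,3,0,0,0]]]' >/dev/null; python3 t2.py -245 63.5 -0.6
python3 -m inch '[[[1,3,0,0,0],[1,3,0,0,0]]]' >/dev/null; python3 t2.py -240 63.5 -0.6
```

```text
pos [ 0.5437 -0.2033  0.0634] alpha 79.04 tilt [ 0.0038 -0.0185] F [-2.26 -0.38 -1.53] w 0.65 t 27.25
tool shift mm [ 4.5 -0.1 -0.2] turn -1.45
rack xy -249.5 -0.6 tilt rack [-0.0176 -0.0068] F rack [-0.75  2.16]
pos [ 0.5445 -0.1971  0.0631] alpha 79.02 tilt [ 0.0031 -0.0186] F [-0.02  0.44 -1.21] w 0.645 t 27.45
tool shift mm [ 3.3  0.2 -0.4] turn -1.46
rack xy -243.3 -0.3 tilt rack [-0.0178 -0.0061] F rack [0.43 0.09]
```

```bash
python3 -m inch '[[[1,4,0,0,0],[1,4,0,0,0],[1,4,0,0,0]]]' >/dev/null; python3 t2.py -225 63.4 -0.6; python3 look.py l3
python3 - <<'E'
from h import *
W("w5")
E
```

```text
pos [ 0.5468 -0.1842  0.0629] alpha 79.03 tilt [ 0.0028 -0.0184] F [-0.75 -0.57 -1.07] w 0.647 t 27.75
tool shift mm [ 5.1 -0.  -0.6] turn -1.46
rack xy -230.2 -0.5 tilt rack [-0.0176 -0.0058] F rack [-0.68  0.64]
```

View pics/l3.png

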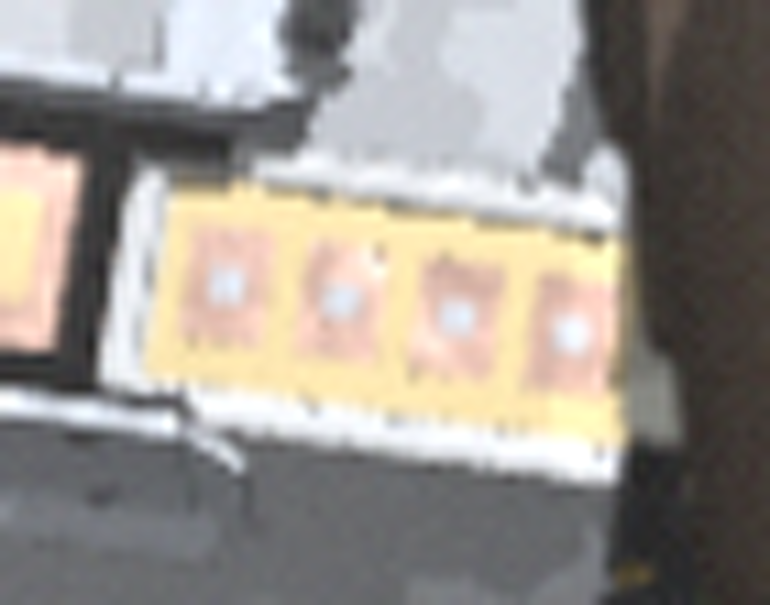

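View pics/w5.png

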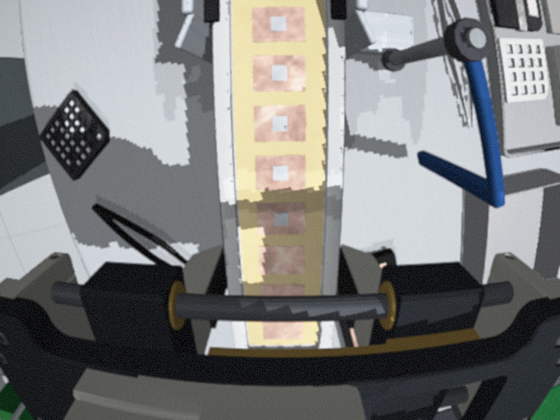

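```bash
python3 -m inch '[[[1,5,0,0,0],[1,6,0,-0.2,0],[1,6,0,-0.2,0],[1,6,0,0,0]]]' >/dev/null; python3 t2.py -200 63.4 -0.6
python3 -m inch '[[[1,6,0,-0.1,0],[1,6,0,0,0],[1,6,0,0,0]]]' >/dev/null; python3 t2.py -180 63.4 -0.6
```

```text
pos [ 0.5511 -0.1603  0.0628] alpha 79.02 tilt [ 0.0021 -0.0185] F [-1.38 -0.48 -1.16] w 0.646 t 28.25
tool shift mm [ 5.9 -0.3 -0.7] turn -1.47
rack xy -205.9 -0.7 tilt rack [-0.0179 -0.0051] F rack [-0.7   1.28]
pos [ 0.5546 -0.1406  0.0625] alpha 79.06 tilt [ 0.0017 -0.0184] F [-1.71 -0.87 -0.62] w 0.646 t 28.55
tool shift mm [ 5.9 -0.5 -1. ] turn -1.43
rack xy -185.9 -1.0 tilt rack [-0.0179 -0.0047] F rack [-1.14  1.54]
```

```bash
python3 -m inch '[[[1,6,-0.2,-0.2,0],[1,6,-0.2,-0.2,0],[1,6,-0.2,0,0]]]' >/dev/null; python3 t2.py -160 63.2 -0.6
python3 -m inch '[[[1,6,-0.2,-0.2,0],[1,6,-0.2,-0.2,0],[1,6,-0.2,0,0]]]' >/dev/null; python3 t2.py -140 63.2 -0.6
```

```text
pos [ 0.558  -0.121   0.0627] alpha 79.06 tilt [ 0.0022 -0.0182] F [-1.1  -0.92 -1.11] w 0.644 t 28.85
tool shift mm [ 6.  -0.6 -0.7] turn -1.42
rack xy -166.0 -1.1 tilt rack [-0.0176 -0.0052] F rack [-1.09  0.93]
pos [ 0.5614 -0.1014  0.0629] alpha 79.06 tilt [ 0.0028 -0.018 ] F [-0.55 -0.4  -0.79] w 0.642 t 29.15
tool shift mm [ 6.1 -0.7 -0.4] turn -1.42
rack xy -146.1 -1.2 tilt rack [-0.0173 -0.0058] F rack [-0.49  0.48]
```

```bash
python3 -m inch '[[[1,5,-0.2,-0.1,0],[1,5,-0.2,-0.1,0],[1,0.5,0,0,0]]]' >/dev/null; python3 t2.py -135 63.2 -0.6;  python3 look.py l4
python3 - <<'E'
from h import *
W("w6")
E
```

```text
pos [ 0.5638 -0.0886  0.063 ] alpha 79.13 tilt [ 0.0038 -0.0172] F [-0.54  0.16 -0.98] w 0.642 t 29.45
tool shift mm [-1.9 -0.7 -0.1] turn -1.35
rack xy -133.1 -1.4 tilt rack [-0.0164 -0.0066] F rack [0.07 0.56]
```

View pics/l4.png

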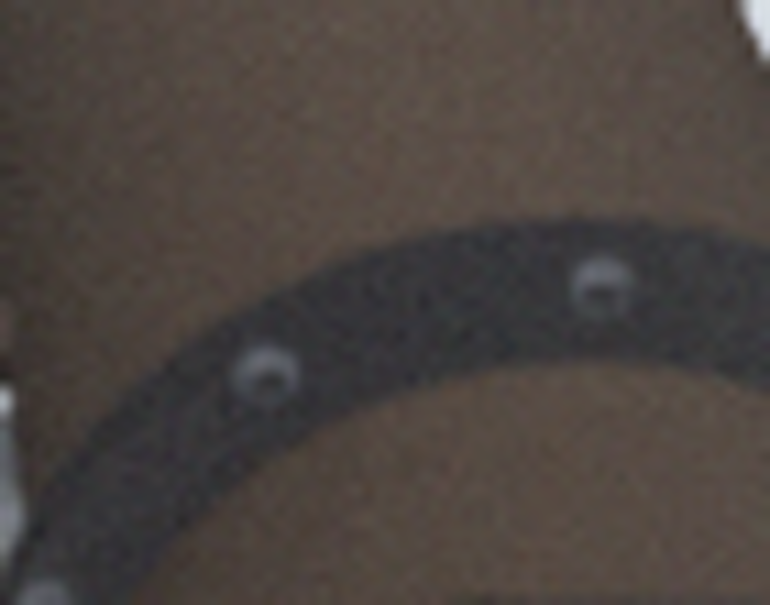

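View pics/w6.png

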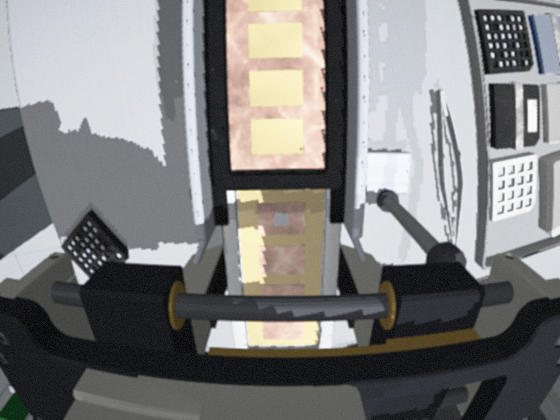

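```bash
python3 -m inch '[[[0.3,0,0,0,0],[0.2,0,0,0,0],[0.2,0,0,0,0],[0.2,0,0,-2,0],[0.2,0,0,-6,0],[0.2,0,0,-8,0],[0.2,0,0,-8,0],[0.2,-10,0,-8,0],[0.5,-20,0,0,0],[1,-20,0,0,0],[1,-20,0,0,0],[1,-20,0,0,0]]]' 20 ; python3 t2.py -240 63 -0.6
python3 - <<'E'
from h import *
W("w7")
E
```

```text
clock: 30.75
position: [0.5482, -0.1807, 0.1041]
ee_rot: [2.403, 1.991, -0.006]
force: [0.6, -0.3, -0.1]
width: 0.503
pos [ 0.5482 -0.1807  0.1041] alpha 79.27 tilt [ 0.0102 -0.0184] F [ 0.61 -0.34 -0.12] w 0.503 t 30.75
tool shift mm [-12.9  -0.9  41.3] turn -1.21
rack xy -226.5 -1.3 tilt rack [-0.0165 -0.0131] F rack [-0.23 -0.66]
```

View pics/w7.png

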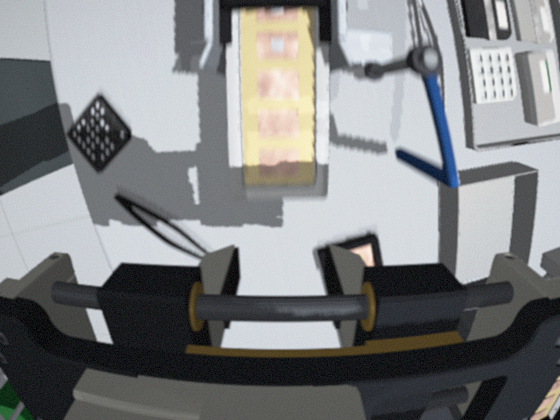

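```bash
python3 -m inch '[[[1,-5,0.1,6,0],[1,-3,0.1,8,0],[1,0,0.1,8,0],[1,0,0,8,0],[1,0,0,8,0],[1,0,0,4,0]]]' ; python3 t2.py -215 60 -0.6
```

```text
clock: 31.4
position: [0.5461, -0.1955, 0.0598]
ee_rot: [2.407, 1.983, -0.009]
force: [0.6, 0.0, -0.0]
width: 0.006
pos [ 0.5461 -0.1955  0.0598] alpha 78.97 tilt [ 0.0102 -0.0213] F [ 0.56  0.02 -0.04] w 0.006 t 31.4
tool shift mm [26.4 -1.7 -0.7] turn -1.51
rack xy -241.4 -1.6 tilt rack [-0.0193 -0.0136] F rack [ 0.12 -0.55]
```

```bash
python3 -m inch '[[[1,6,0,0,0],[1,6,0,0.2,0],[1,6,0,0.2,0],[1,6,0,0.2,0],[1,4,0,0.2,0]]]' >/dev/null; python3 t2.py -208 60 -1.2
python3 -m inch '[[[1,3,0,0.2,0],[1,3,0,0.2,0],[1,3,0,0.2,0]]]' >/dev/null; python3 t2.py -200 60 -1.2
```

```text
pos [ 0.5522 -0.1641  0.058 ] alpha 79.08 tilt [ 0.0099 -0.0203] F [ 0.04 -0.35  0.62] w 0.004 t 31.9
tool shift mm [ 1.4 -1.3 -2. ] turn -1.4
rack xy -209.5 -2.4 tilt rack [-0.0184 -0.0131] F rack [-0.34 -0.1 ]
pos [ 0.5543 -0.1548  0.0578] alpha 79.1 tilt [ 0.0106 -0.0213] F [-0.12 -1.74  0.97] w 0.006 t 32.2
tool shift mm [-0.1 -1.8 -2.3] turn -1.39
rack xy -199.9 -3.0 tilt rack [-0.0192 -0.014 ] F rack [-1.74 -0.17]
```

```bash
python3 -m inch '[[[1,5,-0.4,-0.4,0],[1,5,-0.4,-0.3,0],[1,5,-0.4,-0.2,0],[1,5,-0.4,0,0],[1,5,-0.3,0,0]]]' >/dev/null; python3 t2.py -160 60 -1.3
python3 -m inch '[[[1,5,-0.3,0,0],[1,5,-0.3,0,0],[1,5,-0.3,0,0],[1,5,-0.2,0,0]]]' >/dev/null; python3 t2.py -140 60 -1.3
```

```text
pos [ 0.5572 -0.1286  0.0582] alpha 79.03 tilt [ 0.0105 -0.0217] F [ 0.39 -1.24  0.28] w 0.003 t 32.7
tool shift mm [13.6 -0.6 -2.1] turn -1.45
rack xy -173.6 -1.6 tilt rack [-0.0197 -0.0139] F rack [-1.16 -0.59]
pos [ 0.5603 -0.107   0.0579] alpha 79.03 tilt [ 0.0107 -0.0219] F [-0.49 -0.58  1.26] w 0.002 t 33.1
tool shift mm [11.8  0.  -2.3] turn -1.45
rack xy -151.8 -1.0 tilt rack [-0.0199 -0.0142] F rack [-0.66  0.39]
```

```bash
python3 -m inch '[[[1,5,0,0,0],[1,5,0,0,0],[1,5,0,0,0],[1,4,0,0,0]]]' >/dev/null; python3 t2.py -120 60 -1.3
python3 -m inch '[[[1,3,0,0,0],[1,3,0,0,0]]]' >/dev/null; python3 t2.py -115 60 -1.3;  python3 - <<'E'
from h import *
W("w8")
E
```

```text
pos [ 0.5642 -0.0864  0.0575] alpha 79.05 tilt [ 0.0106 -0.0219] F [-1.12 -0.97  0.48] w 0.006 t 33.5
tool shift mm [10.8 -0.4 -2.7] turn -1.44
rack xy -130.9 -1.4 tilt rack [-0.0198 -0.0141] F rack [-1.14  0.94]
pos [ 0.5654 -0.0798  0.0573] alpha 79.06 tilt [ 0.0105 -0.0218] F [-0.31 -0.83  0.69] w 0.004 t 33.7
tool shift mm [ 9.1 -0.5 -2.9] turn -1.42
rack xy -124.1 -1.6 tilt rack [-0.0198 -0.014 ] F rack [-0.87  0.16]
```

View pics/w8.png

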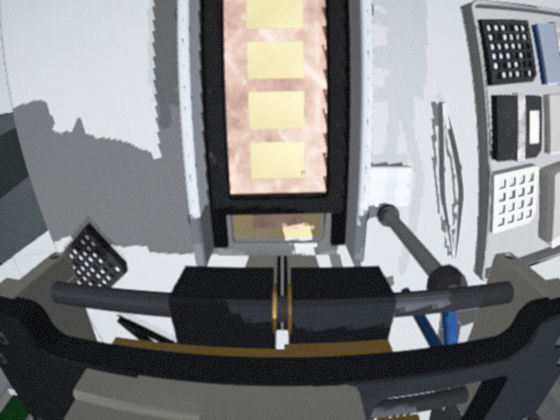

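```bash
python3 -m inch '[[[1,2,0,-0.5,0],[1,2,0,-0.5,0]]]' >/dev/null; python3 t2.py -115 60 -1.3
python3 -m inch '[[[1,1.5,0,-0.3,0]]]' >/dev/null; python3 t2.py -115 60 -1.3
python3 -m inch '[[[1,1.5,0,-0.2,0]]]' >/dev/null; python3 t2.py -115 60 -1.3
```

```text
pos [ 0.5661 -0.0749  0.0581] alpha 79.09 tilt [ 0.0103 -0.0212] F [-0.43 -1.28 -0.1 ] w 0.008 t 33.95
tool shift mm [ 4.1 -0.2 -2. ] turn -1.4
rack xy -119.2 -1.5 tilt rack [-0.0192 -0.0136] F rack [-1.33  0.21]
pos [ 0.5664 -0.0732  0.0583] alpha 79.09 tilt [ 0.0102 -0.0211] F [-1.12 -1.34 -0.59] w 0.007 t 34.05
tool shift mm [ 2.5 -0.2 -1.7] turn -1.4
rack xy -117.5 -1.4 tilt rack [-0.0192 -0.0135] F rack [-1.51  0.88]
pos [ 0.5665 -0.0728  0.0584] alpha 79.05 tilt [ 0.0097 -0.0224] F [-0.22 -6.98 -1.4 ] w 0.004 t 34.15
tool shift mm [ 2.  -0.2 -1.6] turn -1.43
rack xy -117.0 -1.5 tilt rack [-0.0205 -0.0133] F rack [-6.92 -0.94]
```

```bash
python3 -m inch '[[[1,1.2,0,0,0]]]' >/dev/null; python3 t2.py -115 60 -1.3
python3 -m inch '[[[1,1.2,0,0,0]]]' >/dev/null; python3 t2.py -115 60 -1.3
python3 - <<'E'
from h import *
w=W("w9"); cv2.imwrite("pics/w9c.png",cv2.resize(w.f[150:290,180:380],None,fx=4,fy=4,interpolation=cv2.INTER_CUBIC))
s=cam("scene")["frame"]; cv2.imwrite("pics/s9.png",cv2.resize(s[120:260,200:360],None,fx=5,fy=4.2,interpolation=cv2.INTER_CUBIC))
E
```

```text
pos [ 0.5664 -0.0729  0.0584] alpha 78.99 tilt [ 0.0091 -0.0238] F [-1.27 -5.3   0.63] w 0.002 t 34.25
tool shift mm [ 2.1 -0.2 -1.7] turn -1.5
rack xy -117.1 -1.4 tilt rack [-0.022  -0.0129] F rack [-5.44  0.38]
pos [ 0.5664 -0.0729  0.0584] alpha 78.93 tilt [ 0.0086 -0.0251] F [-1.81 -5.28  1.72] w 0.009 t 34.35
tool shift mm [ 2.1 -0.2 -1.7] turn -1.56
rack xy -117.2 -1.4 tilt rack [-0.0234 -0.0127] F rack [-5.51  0.91]
```

View pics/w9c.png

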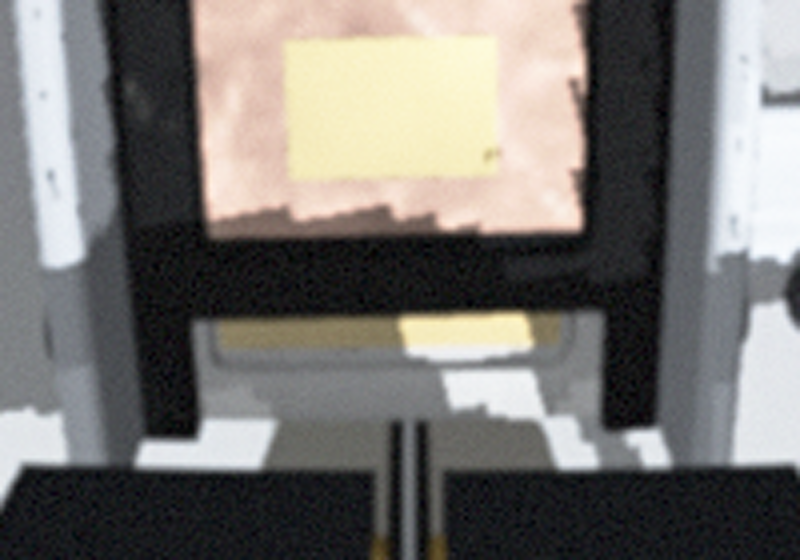

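View pics/s9.png

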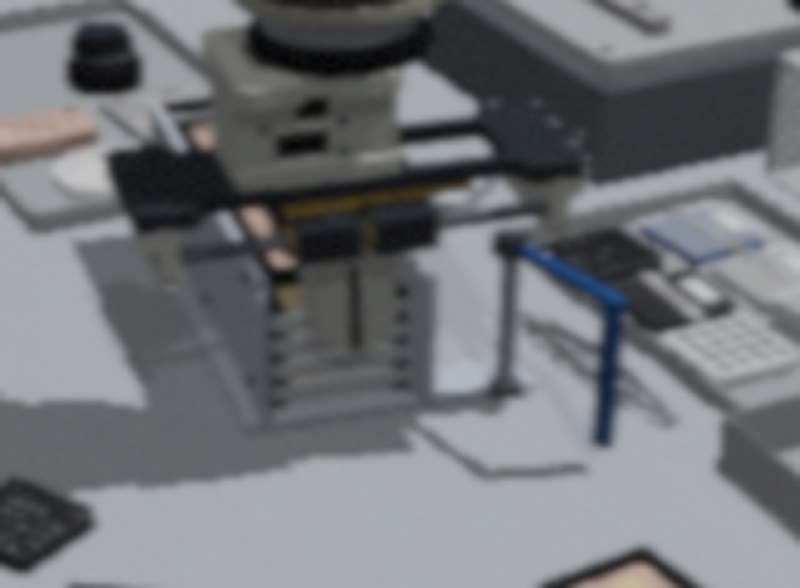

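Run:
```python
from rc import *
T,K,f=ld("w9")
c,s=np.cos(P[2]),np.sin(P[2])
def rw(p): x,y,z=np.array(p)/1000; return np.array([P[0]+c*x-s*y,P[1]+s*x+c*y,z])
for q in [(-105,-27,76),(-105,-27,72),(-105,27,76),(-105,27,72),(-105,-22,70.5),(-105,22,70.5),(-107.5,0,70.5),(-105,-22,61.5),(-105,-34,94),(-118,-34,94),(-85,0,85)]:
    print(q,((w2wp(T,K,rw(q))[0]-(180,150)+.5)*4-.5).round(0))
```

```text
(-105, -27, 76) [617. 428.]
(-105, -27, 72) [612. 413.]
(-105, 27, 76) [175. 441.]
(-105, 27, 72) [180. 425.]
(-105, -22, 70.5) [571. 409.]
(-105, 22, 70.5) [221. 419.]
(-107.5, 0, 70.5) [396. 433.]
(-105, -22, 61.5) [562. 377.]
(-105, -34, 94) [704. 501.]
(-118, -34, 94) [695. 596.]
(-85, 0, 85) [391. 315.]
```

```bash
python3 -m inch '[[[1,-3,0,0,0],[1,-6,0,0,0],[1,-10,0,0,0],[1,-12,0,0,0],[1,-12,0,0,0],[1,-12,0,-2,0],[1,-12,0,-4,0]]]' >/dev/null; python3 t2.py -190 60 0
python3 - <<'E'
from rc import *
t=cam("top"); s=cam("scene"); cv2.imwrite("pics/s10.png",s["frame"]); cv2.imwrite("pics/t10.png",cv2.resize(cv2.convertScaleAbs(t["frame"],alpha=1.6)[60:260,180:460],None,fx=2.8,fy=2.8,interpolation=cv2.INTER_CUBIC))
W("w10")
for z in (0,.06,.12,.2): print(z,torack(p2w(t,[(309,122),(360,122),(309,158),(360,158),(362,105),(362,155),(428,105),(428,155)],z)).round(0).tolist())
E
```

```text
pos [ 0.5529 -0.1411  0.066 ] alpha 79.07 tilt [ 0.0092 -0.0225] F [ 0.51  0.61 -0.48] w 0.006 t 35.15
tool shift mm [-3.2  0.7  6. ] turn -1.42
rack xy -186.7 0.7 tilt rack [-0.0207 -0.0128] F rack [ 0.68 -0.41]
0 [[-190.0, -241.0], [-314.0, -258.0], [-201.0, -148.0], [-323.0, -166.0], [-314.0, -303.0], [-327.0, -174.0], [-476.0, -326.0], [-485.0, -196.0]]
0.06 [[-189.0, -216.0], [-307.0, -232.0], [-201.0, -128.0], [-316.0, -145.0], [-307.0, -275.0], [-320.0, -152.0], [-460.0, -296.0], [-470.0, -173.0]]
0.12 [[-189.0, -191.0], [-300.0, -206.0], [-200.0, -108.0], [-309.0, -124.0], [-301.0, -247.0], [-313.0, -131.0], [-445.0, -267.0], [-454.0, -151.0]]
0.2 [[-189.0, -157.0], [-291.0, -172.0], [-199.0, -81.0], [-299.0, -95.0], [-292.0, -209.0], [-303.0, -102.0], [-425.0, -228.0], [-433.0, -121.0]]
```

View pics/s10.png

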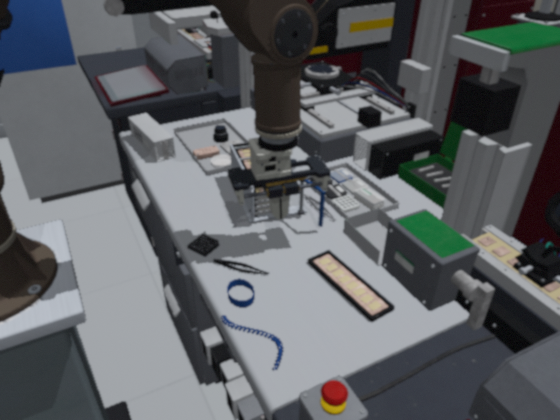

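View pics/t10.png

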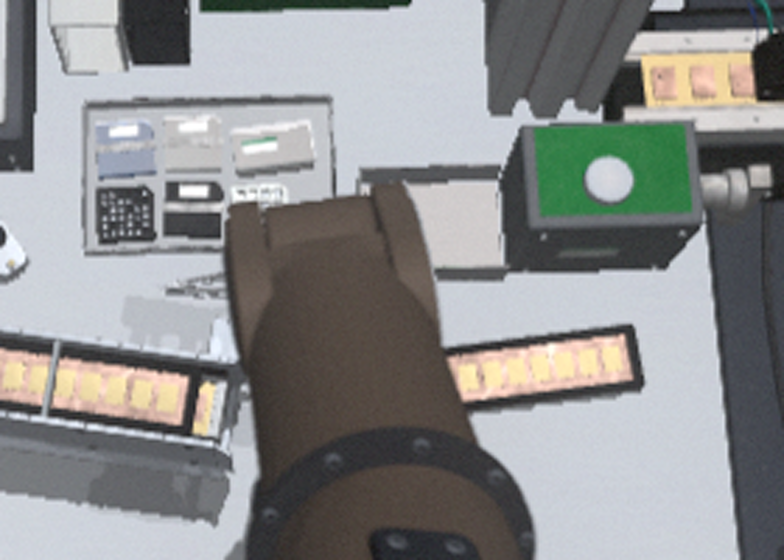

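View pics/w10.png

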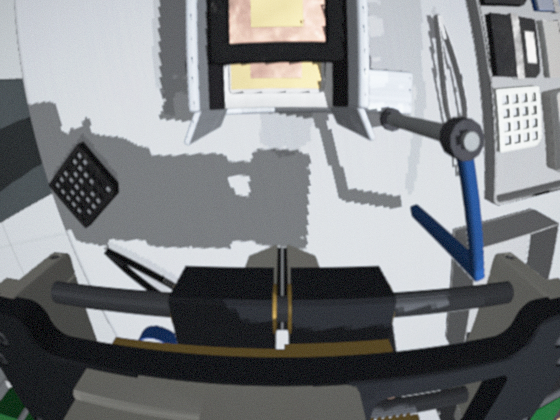

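```bash
python3 -m inch '[[[1,0,0,-15,0],[1,0,0,-20,0],[1,0,0,-20,0],[1,0,5,-12,0],[1,2,20,0,0],[1,2,20,0,0],[1,3,20,0,0],[1,3,20,0,0],[1,3,20,0,0],[1,3,20,0,0]]]' >/dev/null; python3 t2.py -167 58 -134
```

```text
pos [ 0.6816 -0.1383  0.1383] alpha 79.45 tilt [ 0.0103 -0.0177] F [0.13 0.11 0.62] w 0.003 t 36.3
tool shift mm [-2.9  7.2 80.5] turn -1.03
rack xy -162.7 -125.8 tilt rack [-0.0158 -0.0131] F rack [ 0.12 -0.11]
```

```bash
python3 -m inch '[[[1,-1,4,0,0],[1,-1,3,6,0]]]' >/dev/null; python3 t2.py -167 58 -134;python3 - <<'E'
from h import *
W("w11")
E
```

```text
pos [ 0.6907 -0.1392  0.1324] alpha 79.6 tilt [ 0.0124 -0.016 ] F [-0.75  1.06  0.49] w 0.002 t 36.5
tool shift mm [-4.  -2.  74.4] turn -0.88
rack xy -162.0 -134.9 tilt rack [-0.0137 -0.0149] F rack [0.92 0.91]
```

View pics/w11.png

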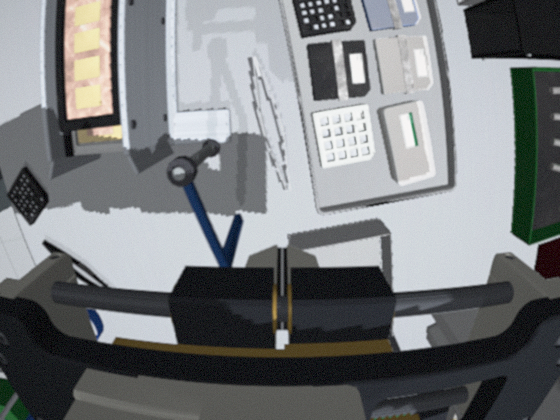

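Run:
```python
from rc import *
T,K,f=ld("w11")
for z in (0.0,.04,.06): print(z,torack(wp2w(T,K,[(289,237),(388,222),(391,300)],z)).round(0).tolist())
print(torack(wp2w(T,K,[(228,262),(190,185)],.106)).round(0), torack(wp2w(T,K,[(182,172)],.111)).round(0))
```

```text
0.0 [[-207.0, -143.0], [-194.0, -243.0], [-290.0, -259.0]]
0.04 [[-189.0, -142.0], [-177.0, -228.0], [-261.0, -242.0]]
0.06 [[-180.0, -141.0], [-169.0, -220.0], [-246.0, -233.0]]
[[-176. -100.]
 [-124.  -81.]] [[-115.  -78.]]
```

```bash
python3 -m inch '[[[1,-1,0,12,0],[1,-1,0,15,0],[1,-1,0,15,0],[1,-1,0,15,0],[1,0,0,12,0]]]' >/dev/null; python3 t2.py -171 58 -119
```

```text
pos [ 0.6871 -0.1452  0.056 ] alpha 79.58 tilt [ 0.0087 -0.0161] F [-0.53 -0.3   0.27] w 0.005 t 37.05
tool shift mm [ -2.7 -13.3  -2.2] turn -0.9
rack xy -168.5 -132.4 tilt rack [-0.0145 -0.0112] F rack [-0.39  0.47]
```

```bash
python3 -m inch '[[[1,-1,-6,-0.5,0],[1,-1.5,-6,0,0],[1,-4,-8,0,0],[1,-4,-8,0,0],[1,-4,-8,0,0]]]' >/dev/null; python3 t2.py -187 58 -76
python3 - <<'E'
from h import *
W("w12")
E
```

```text
pos [ 0.646  -0.1527  0.0546] alpha 79.62 tilt [ 0.0074 -0.0152] F [-0.41  0.56  0.22] w 0.005 t 37.55
tool shift mm [ -4.6 -17.   -3.5] turn -0.86
rack xy -182.7 -93.1 tilt rack [-0.0138 -0.0098] F rack [0.48 0.49]
```

View pics/w12.png

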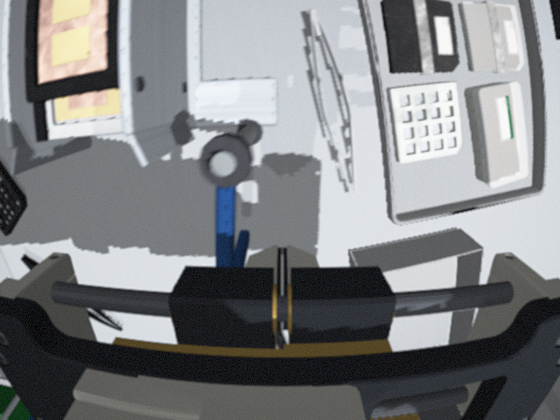

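```bash
python3 -m inch '[[[1,-2,-8,-1,0],[1,-1.5,-8,-1,0],[1,1,-8,-1,0],[1,2,-8,0,0],[1,3,-8,0,0]]]' >/dev/null; python3 t2.py -169 58 -28
python3 - <<'E'
from h import *
W("w13")
E
```

```text
pos [ 0.6032 -0.1446  0.0588] alpha 79.47 tilt [ 0.0088 -0.017 ] F [ 1.13  0.6  -0.54] w 0.007 t 38.1
tool shift mm [ 12.5 -21.7   0.4] turn -1.01
rack xy -181.9 -49.5 tilt rack [-0.0153 -0.0115] F rack [ 0.78 -1.01]
```

View pics/w13.png

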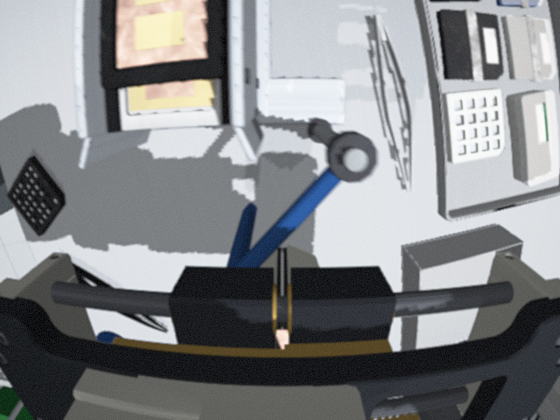

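```bash
python3 -m inch '[[[1,5,-8,0,0],[1,5,-8,0,0],[1,5,-6,0,0],[1,7,-5,0,0],[1,7,-4,0,0],[1,6,-4,0,0]]]' >/dev/null; python3 t2.py -131 58 -7
python3 - <<'E'
from h import *
W("w14")
E
```

```text
pos [ 0.5712 -0.0989  0.0576] alpha 79.56 tilt [ 0.0071 -0.0164] F [ 0.33 -0.49 -0.08] w 0.005 t 38.75
tool shift mm [11.  -3.6 -0.6] turn -0.92
rack xy -142.1 -10.5 tilt rack [-0.015  -0.0097] F rack [-0.43 -0.41]
```

View pics/w14.png

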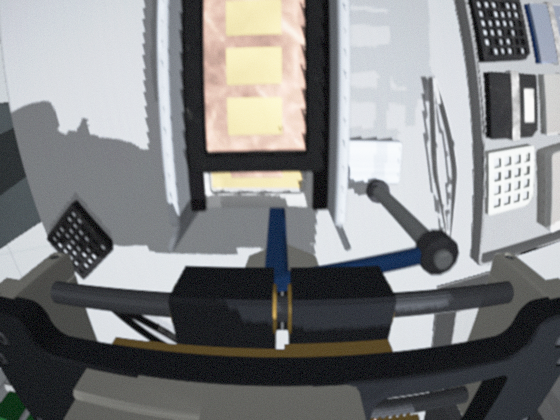

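Almost shut; close the rest gently until the stop is felt.

```bash
python3 -m inch '[[[1,4,-1.5,0,0],[1,3,-1,0,0],[1,2,-1,0,0]]]' >/dev/null; python3 t2.py -131 58 -7
python3 -m inch '[[[1,1.5,0,0,0]]]' >/dev/null; python3 t2.py -131 58 -7
python3 -m inch '[[[1,1.5,0,0,0]]]' >/dev/null; python3 t2.py -131 58 -7
```

```text
pos [ 0.5692 -0.087   0.0574] alpha 79.66 tilt [ 0.007  -0.0157] F [-1.06 -1.06  0.14] w 0.006 t 39.1
tool shift mm [-0.4  0.6 -0.6] turn -0.82
rack xy -130.6 -6.5 tilt rack [-0.0143 -0.0095] F rack [-1.22  0.87]
pos [ 0.5692 -0.0865  0.0574] alpha 79.62 tilt [ 0.0065 -0.0169] F [-2.82 -6.18  2.35] w 0.003 t 39.2
tool shift mm [-0.9  0.7 -0.6] turn -0.86
rack xy -130.1 -6.4 tilt rack [-0.0156 -0.0092] F rack [-6.56  1.76]
pos [ 0.5691 -0.0866  0.0574] alpha 79.54 tilt [ 0.0056 -0.0186] F [-2.63 -6.27  2.72] w 0.003 t 39.3
tool shift mm [-0.8  0.7 -0.6] turn -0.95
rack xy -130.2 -6.3 tilt rack [-0.0174 -0.0086] F rack [-6.62  1.56]
```

```bash
python3 -m inch '[[[1,-2,0,0,0],[1,-5,0,0,0],[1,-10,0,0,0],[1,-20,0,0,0],[1,-20,0,-10,0],[1,-20,0,-15,0],[1,-30,0,-15,0],[1,-30,0,-10,0],[1,-30,0,-10,0],[1,-30,0,-10,0],[1,-20,0,0,0],[1,0,0,0,0]]]' >/dev/null; python3 t2.py -285 120
python3 look.py l5
python3 - <<'E'
from h import *
W("w15"); s=cam("scene")["frame"]; cv2.imwrite("pics/s15.png",cv2.resize(s[120:260,200:360],None,fx=5,fy=4.2,interpolation=cv2.INTER_CUBIC)); cv2.imwrite("pics/t15.png",cv2.convertScaleAbs(cam("top")["frame"],alpha=1.5))
E
```

```text
pos [ 0.5249 -0.3135  0.1329] alpha 79.42 tilt [ 0.0052 -0.018 ] F [-0.07 -0.91 -0.27] w 0.003 t 40.5
tool shift mm [76.6 -1.8 11.6] turn -1.07
rack xy -361.4 -0.3 tilt rack [-0.0169 -0.0081] F rack [-0.91 -0.08]
```

View pics/l5.png

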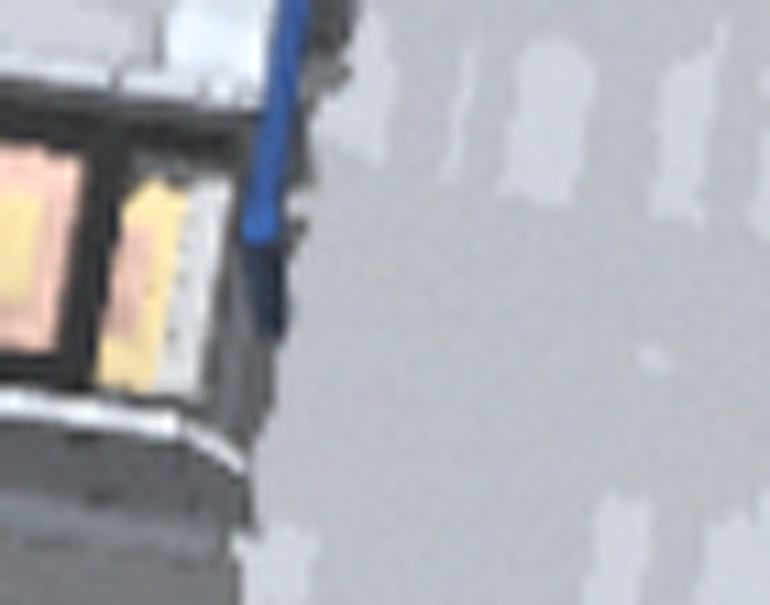

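View pics/s15.png

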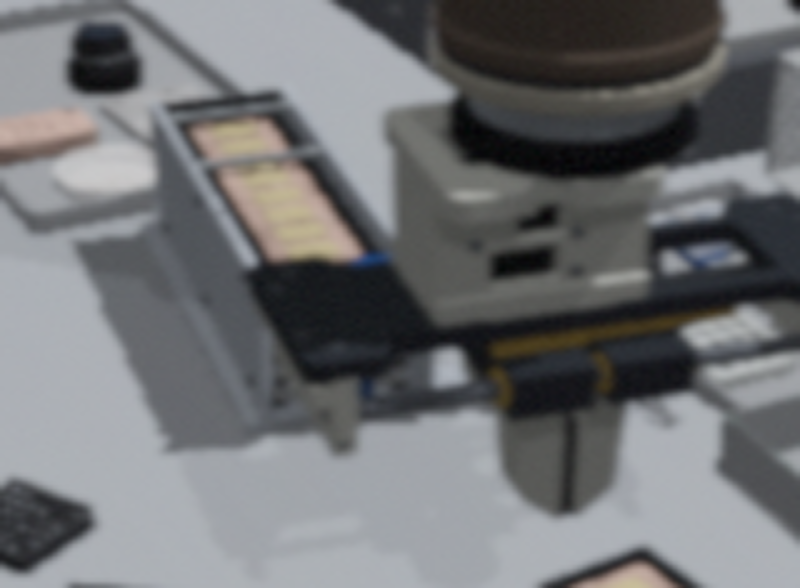

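View pics/t15.png

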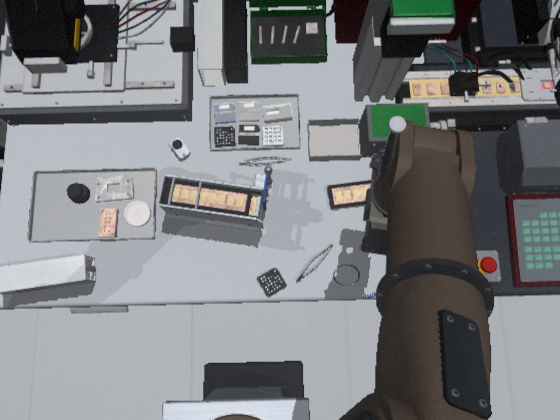

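View pics/w15.png

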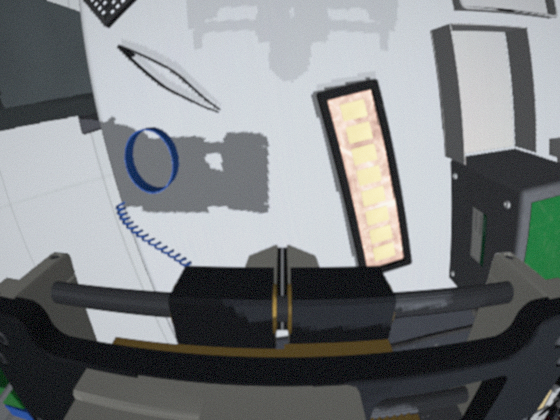

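```bash
python3 cc.py "[(262,236),(293,8)]" .106; python3 cc.py "[(203,395),(233,185)]" .0705; python3 cc.py "[(183,425),(183,425)]" .094
```

```text
[[-114.9, -3.1], [-114.2, -49.7]]
90.88
[[-105.6, 22.9], [-105.1, -20.9]]
90.58
[[-104.3, 34.1], [-104.3, 34.1]]
0.0
```

```bash
python3 -c "
from cell import workorder
print(workorder.sign_off())"
```

```text
the job is handed in; nothing more can be done
None
```

The aluminium carrier is in the free fourth slot, pushed home against the back stop, and the blue gate is shut across the front. I handed the job in at about 40.5 s, with the arm clear of everything.

**How it went:** I gripped the carrier 40 mm behind its centre and slid it in with sideways forces of about 2 N at most. I then let go and pushed it from behind with shut fingers. It stopped moving at about 7 N, well under the 30 N limit. I swung the gate shut until it met its own stop at about 6.6 N.

**Last checks:**
- **Carrier:** the top camera put its rear end at rack x of about -105.3 mm, against -105 mm for home.
- **Gate:** its arm lies at x of about -114.5 mm, within 1° of shut.
- **Other carriers:** the stored carrier in the top slot and the black carrier on the bench look undisturbed. I did not measure the three lower stored carriers after the push.

**Disagreements and limits:**
- **Rack position:** an early check of my rack position in the scene camera was off by 3–4 pixels. I relied on the top and wrist cameras and on contact instead. The back-stop contact came about 2.5 mm earlier than I had reckoned, which I put down to the fingers being thicker than I had assumed.
- **Arm tilt:** the tool's tilt drifted with fast moves. The carrier was nose-down by an estimated 0.006 rad as it went in, which is within the slot's clearance.

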